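# Clip the temperature loggers onto the pipe in the service box

### The job

Fit the temperature loggers in the cooling line's service box: turn both quarter-turn fasteners to unlocked, swing the access panel open, and push every logger on the table down over the copper pipe until its clip snaps fully home, upright, each on a bare run of pipe of its own. Then swing the panel gently shut, never slamming it, and turn both fasteners back to locked; leave the other things on the table where they are.

Things in the scene. Friction and masses are not known exactly. Their poses are not given: they have to be found in the camera images.
- box: grey steel service box on its back, fixed, 118 x 284 mm, rim 92 mm high, with 18 mm pipe stubs at both ends. Origin on the table; x points from the fastener side (near the robot) to the hinge side, y along the pipe. Outer faces at x = -62 and +56, y = +-142 mm; walls 4 mm, floor top 8 mm up; an inward lip 11 mm wide along the top of the front wall
- pipe_mid (a point): middle of the 28 mm copper pipe in the box, on its axis, 28 mm above the table; axes as the box's, the pipe runs along y. Couplings of 35 mm diameter, 18 mm long, sit on it 43 mm either side, and 37 mm wide unions cover it beyond 120 mm: between them are three bare runs, each 68 mm long, with room for one logger
- run_left (a point): middle of the bare run at +y, on the pipe's axis, axes as the box's
- run_mid (a point): middle of the middle bare run, on the pipe's axis, axes as the box's
- run_right (a point): middle of the bare run at -y, on the pipe's axis, axes as the box's
- panel (a joint): hinge of the access panel: 0 = shut on the rim, grows as its front edge swings up and away from the robot, stops at 1.92 rad. Stiff: stays at any angle, moved by 3 to 6 N at the front edge. 4 mm thick (92 to 96 mm above the table when shut), 118 mm from hinge to front edge, 284 mm long. A fastener that is not unlocked keeps it from opening, and from shutting
- panel_hinge (a point): on the panel's hinge line, midway, fixed to the box, 92 mm above the table; the line runs along the box's y
- panel_bar (a point): middle of the panel's pull bar: round steel, 9 mm thick, 70 mm long along y, its axis 30 mm above the panel's underside and 88 mm from the hinge line, 21 mm of room under it. Axes turn with the panel (at 0 as the box's)
- panel_edge (a point): middle of the panel's front edge, upper face, 118 mm from the hinge line. Axes turn with the panel
- fastener_left (a joint): quarter-turn cam fastener on the panel, 105 mm to +y of its middle: 0 = locked (wing along the box's x, tongue under the lip), 1.57 = unlocked (wing along the front edge); grows anticlockwise seen from above. Turns with 0.05 N m, stays where left; the panel can open and shut with it beyond 1.25 rad
- fastener_left_wing (a point): on that fastener's axis, inside its black wing: 36 mm long, 10 mm thick, top 12 mm above this point, foot 16 mm below it on a 26 mm disc whose top is 6.5 mm above the panel's. The wing's length is along the point's x, which turns with it
- fastener_right (a joint): the same fastener 105 mm to -y of the panel's middle; same values
- fastener_right_wing (a point): the same point on the right fastener
- logger_a: clip-on pipe temperature logger (three alike; an absent one reads None), 46 x 52 x 76 mm, 70 to 110 g: white housing, grip rib on top, two sprung black arms below as a clip for a 28 mm pipe. Origin on the axis of the clip's bore, midway; z up through the rib, y along the bore, x across. Starts upright on its arm tips, origin 18.5 mm above the table. A half turn about z makes no difference
- logger_b: like logger_a. In its frame: housing x +-22, y +-26, z 14 to 28 mm, its underside seats on the pipe; rib x +-10, y +-14, z 28 to 57 mm, so that 12 mm shoulders remain at both ends in y, on which the tips of fingers that hold the rib along y can push down at z = 28 mm; arms down to z = -18.5 mm, out to x = +-23 mm
- logger_c: like logger_a. Its mouth takes the pipe up to about 3 mm off-centre in x; pushed straight down it resists with about 15 to 18 N until its arms snap past the pipe's widest point, and then holds by itself with its origin on the pipe's axis
- notes: yellow pad of sticky notes 76 x 76 x 13 mm behind the box, to be left alone; origin under its middle
- driver: red screwdriver 155 mm long lying behind the box, to be left alone; origin under its middle
- meter: yellow multimeter 150 x 74 x 46 mm lying behind the loggers at the right, to be left alone; origin on the table, body from 45 mm behind it to 105 mm ahead along its x
- laptop: shut black laptop lying behind the loggers, 378 x 256 mm, 35 mm high, not needed; origin under its middle
- cup: white mug 93 mm high at the left behind the box, to be left alone; origin under its middle

How it is judged (in metres and radians):
On the way, in this order (a step that is already met when the one before it is completed fails the run):
1. both fasteners are turned to unlocked (value of joint each of fastener_left, fastener_right above 1.2 rad), for 0.1 s.
2. the panel is swung open past 80 degrees (value of joint panel above 1.4 rad), for 0.2 s.
3. with the panel open, every logger is snapped home on the pipe (x of logger_a in the frame of pipe_mid between -0.003 and 0.003 m and z of logger_a in the frame of pipe_mid between -0.003 and 0.003 m and y of logger_a in the frame of pipe_mid between -0.11 and 0.11 m and angle between the y axis of each of logger_a, logger_b, logger_c and the y axis of pipe_mid, either way round below 0.1 rad and angle between each of logger_a, logger_b, logger_c's own z axis and vertical below 0.2 rad and x of logger_b in the frame of pipe_mid between -0.003 and 0.003 m and z of logger_b in the frame of pipe_mid between -0.003 and 0.003 m and y of logger_b in the frame of pipe_mid between -0.11 and 0.11 m and x of logger_c in the frame of pipe_mid between -0.003 and 0.003 m and z of logger_c in the frame of pipe_mid between -0.003 and 0.003 m and y of logger_c in the frame of pipe_mid between -0.11 and 0.11 m and value of joint panel above 1 rad), for 0.3 s.
4. the panel is shut (value of joint panel below 0.05 rad), for 0.2 s.
At the end, for the whole second after the job is handed in: Every logger present is snapped onto the pipe: its bore axis within 3 mm of the pipe's axis and within 0.1 rad of its direction, tilted less than 0.2 rad, between the end unions, at rest. The panel is shut (under 0.05 rad) and both fasteners are within 0.3 rad of locked (x of logger_a in the frame of pipe_mid between -0.003 and 0.003 m and z of logger_a in the frame of pipe_mid between -0.003 and 0.003 m and y of logger_a in the frame of pipe_mid between -0.11 and 0.11 m and angle between the y axis of each of logger_a, logger_b, logger_c and the y axis of pipe_mid, either way round below 0.1 rad and angle between each of logger_a, logger_b, logger_c's own z axis and vertical below 0.2 rad and x of logger_b in the frame of pipe_mid between -0.003 and 0.003 m and z of logger_b in the frame of pipe_mid between -0.003 and 0.003 m and y of logger_b in the frame of pipe_mid between -0.11 and 0.11 m and x of logger_c in the frame of pipe_mid between -0.003 and 0.003 m and z of logger_c in the frame of pipe_mid between -0.003 and 0.003 m and y of logger_c in the frame of pipe_mid between -0.11 and 0.11 m and value of joint panel below 0.05 rad and value of joint each of fastener_left, fastener_right below 0.3 rad and linear speed of each of logger_a, logger_b, logger_c below 0.02 m/s); the robot touches nothing.
It fails at once if the panel is slammed (shutting faster than 3 rad/s) (velocity of joint panel below -3 rad/s).
It fails at once if the pad of notes is shoved more than 4 cm (distance of notes from where it was at the start of the episode above 0.04 m).
It fails at once if the screwdriver is shoved more than 4 cm (distance of driver from where it was at the start of the episode above 0.04 m).
It fails at once if the multimeter is shoved more than 4 cm (distance of meter from where it was at the start of the episode above 0.04 m).
It fails at once if the mug is shoved more than 4 cm (distance of cup from where it was at the start of the episode above 0.04 m).
Of logger_a, logger_b, logger_c only 2 to 3 are there at a start; the rules pass over those that are not, and their reading is None.
At some moment in a run one of logger_a, logger_b, logger_c may be knocked a few centimetres aside while the robot is not near it.
Once in a run the grip may slacken for a moment while it holds something.
It also fails if it takes over 210 s, if anything falls off the work surface, if the arm or the gripper's body presses on something with over 40 N, if the wrist force passes 120 N, or if a joint passes its speed limit or range.

### The arm

A 6-joint arm with a two-finger parallel gripper is mounted at the origin on a cart in front of the work surface, level with it; the furniture and walls round the work are solid. World frame = base frame: x ahead of the robot, y to its left, z up, the work surface at z = 0. Lengths are in m, angles in degrees, forces in N, time in s.
With the tool pointing down it reaches from about 0.4 to 0.825 m from the base axis. Payload 7 kg.
Tool frame: the origin (TCP) lies between the finger pads; the fingertips stand 22 mm ahead of it and the grasp point (between the pads) lies 3 mm ahead of it; z points along the fingers, y is the line along which they close (so a half turn about z gives the same grasp; the last joint's range is limited). The gripper opens to 88 mm and grips with 3 to 60 N. Pads are 19 mm wide; open, the fingers measure 130 mm over their backs; the gripper's body (78 mm by 193 mm) begins 47 mm behind the grasp point.
Start: joints at [-59.926, 20.546, 0.682, 0, -70.136, -16.507], TCP at [0.158, -0.656, 0.249] pointing down, gripper open.
Joint ranges: [-176.03, 176.03], [-82.01, 121.73], [-58.28, 71.71], [-173.87, 95.51], [-174.79, -0.11], [-173.66, 173.66]. Speed limits (degrees/s): [136.94, 136.94, 172.46, 180, 180, 180].

### API

Orientations are given as [roll, pitch, yaw] about the fixed x, y, z axes, in that order (R = Rz(yaw) Ry(pitch) Rx(roll)).
In Python, from plant import ctrl gives the robot as it stands.
- The arm moves only by the tool apply_moves, never from a script. Its argument "targets" is a list of rows, each an object with "travel": the shift along the tool's x, y, z in mm, a list of three; "roll": the turn about the tool's z in degrees; "jaw": the finger opening in mm, from 0 to 87.6. In form: [{"travel": [tx, ty, tz], "roll": roll, "jaw": jaw}, ...]. A call has 1 to 10 rows; each row shifts and turns the commanded pose from where the row before left it, along the tool's axes as they then stand; what a row does not reach is not made up. A row lasts 1/10 s, in which the tool goes at most 50 mm and 8.59 degrees, less where a joint would pass 70% of its speed; a pose out of reach is approached as far as the arm can. A call with a gripper value outside its range is refused whole. The fingers move at their own pace and stop on an object; the grip force is fixed at half the most. Time passes only in rows, so rows that do not move let the fingers close. It gives the time, the measured TCP pose, the force, the opening and the grip force at its end, in the units of the state.
- ctrl.get_obs(): the state, without advancing time (a new reading comes with each control period).
- ctrl.snapshot(name): name is "scene" or "side" or "wrist"; returns the picture (384x512x3 uint8, red, green, blue); there is no depth.
- ctrl.calibration(name): a dict with "K" (3x3 intrinsics, pixels), "extrinsics" (4x4, takes a point from camera to world coordinates); the wrist camera has in their place "hand_eye" (4x4, takes a point from camera to tool coordinates, whose origin is the TCP and whose axes are the flange's). Camera axes: x right, y down, z forward; pixel columns grow to the right and rows downward; lengths in m; the calibration is good to about 2 mm. The wrist camera is an equidistant fisheye: a pixel r from the principal point sees the ray r / f radians off the axis. A picture is of the moment at which its call begins: read the wrist's pose just before it. calibration takes no time and is no camera call.
- ctrl.close_job(): hands the job in; it is judged then, once.
The state is a dict: "clock": time; "joint_pos": joint angles; "qvel": joint speeds; "tau": joint torques, N m; "tool_pos": TCP position; "orientation": TCP orientation; "force": force on the tool from outside, world axes, zero at the start; "moment": the same for the moment, N m; "opening": finger opening in m; "gripper_force": force on a finger pad.
Only numpy, scipy, OpenCV 4.12 (cv2) and the standard library are available. Lean on these libraries where they do the work, as an engineer would, in place of code of your own. Each camera call takes 0.05 s, during which the arm holds its last target. There are 200 camera calls.

## Working session

There is one attempt and no reset: what is moved stays moved. The work goes in short steps, Python scripts to look and compute and a tool call to move; the robot and the scene stay as the last step left them, time stands still between calls to the robot, and variables do not carry over. Pictures are saved under pics/ and viewed, at most 14 in all, crops included, and the job is handed in when it is done.

Besides the shell and the picture viewer there is one more tool, called after "Emit:" as name(argument=value, ...) on one line, values as JSON. apply_moves: Moves the arm, as the interface text tells. Its arguments: {"type":"object","properties":{"targets":{"type":"array","items":{"type":"object","properties":{"travel":{"type":"array","items":{"type":"number"}},"roll":{"type":"number"},"jaw":{"type":"number"}}}}},"required":["targets"]}

```bash
ls; mkdir -p pics; cat > h.py <<'E'
import numpy as np, cv2
from plant import ctrl
from scipy.spatial.transform import Rotation as R
def save(n,img): cv2.imwrite('pics/'+n+'.png',img[:,:,::-1])
def ray(cam,px,obs=None):
    c=ctrl.calibration(cam);K=np.array(c['K']);u,v=px
    if cam=='wrist':
        x=(u-K[0,2])/K[0,0];y=(v-K[1,2])/K[1,1];t=np.hypot(x,y)
        d=np.array([np.sin(t)*x/t,np.sin(t)*y/t,np.cos(t)]) if t>0 else np.array([0,0,1.])
        T=tool(obs)@np.array(c['hand_eye'])
    else:
        d=np.linalg.inv(K)@[u,v,1]; T=np.array(c['extrinsics'])
    return T[:3,3],T[:3,:3]@d
def tool(obs):
    T=np.eye(4);T[:3,:3]=R.from_euler('xyz',obs['orientation'],degrees=True).as_matrix();T[:3,3]=obs['tool_pos'];return T
def onz(cam,px,z,obs=None):
    o,d=ray(cam,px,obs);return o+d*(z-o[2])/d[2]
def proj(cam,P,obs=None):
    c=ctrl.calibration(cam);K=np.array(c['K'])
    T=tool(obs)@np.array(c['hand_eye']) if cam=='wrist' else np.array(c['extrinsics'])
    p=np.linalg.inv(T)@np.append(P,1);p=p[:3]
    if cam=='wrist':
        r=np.hypot(p[0],p[1]);t=np.arctan2(r,p[2]);q=p[:2]/r*t
        return K[0,0]*q[0]+K[0,2],K[1,1]*q[1]+K[1,2]
    q=K@p;return q[:2]/q[2]
E
python3 - <<'E'
from h import *
o=ctrl.get_obs();print(o)
for n in('scene','side','wrist'):
    save(n+'0',ctrl.snapshot(n));print(n,ctrl.calibration(n))
a=np.hstack([cv2.imread(f'pics/{n}0.png') for n in('scene','side')])
E
```

```text
pics
{'clock': 0.0, 'joint_pos': array([-5.99249017e+01,  2.05896376e+01,  6.32654165e-01, -2.01186290e-02,
       -7.01352846e+01, -1.65057516e+01]), 'qvel': array([-0.02654151, -0.03679248,  0.09757962, -0.05386177, -0.03740219,
       -0.02654074]), 'tau': array([-9.62744116e-05, -5.82723212e+01,  2.93048126e+01,  6.99700847e+00,
        6.94215763e-03, -1.88081517e-04]), 'tool_pos': array([ 0.15822284, -0.65571913,  0.24763444]), 'orientation': array([ 1.79906160e+02, -8.08351079e-03, -1.66437498e+02]), 'force': array([-0.09007573, -0.02802166, -0.31138565]), 'moment': array([ 0.01647577, -0.04707727, -0.01441257]), 'gripper_force': 0.0, 'opening': 0.08750942291695211}
scene {'K': array([[434.06417503,   0.        , 254.04093056],
       [  0.        , 434.06417503, 188.42699596],
       [  0.        ,   0.        ,   1.        ]]), 'extrinsics': array([[-0.88374901, -0.3636123 ,  0.29457391,  0.30264352],
       [-0.46791732,  0.67799997, -0.56689455,  0.60195051],
       [ 0.00640873, -0.63882873, -0.76932229,  0.94006266],
       [ 0.        ,  0.        ,  0.        ,  1.    
[... 255 characters left out ...]
  [-0.07386814, -0.59145332,  0.80294861, -0.86224415],
       [ 0.01115497, -0.80558792, -0.59237122,  0.74668728],
       [ 0.        ,  0.        ,  0.        ,  1.        ]])}
wrist {'K': array([[297.31863964,   0.        , 255.9742159 ],
       [  0.        , 297.31863964, 195.3625562 ],
       [  0.        ,   0.        ,   1.        ]]), 'hand_eye': array([[ 9.50943753e-04, -9.69088777e-01, -2.46710432e-01,
         6.57271382e-02],
       [ 9.99999440e-01,  8.06720110e-04,  6.85661379e-04,
         5.10802046e-06],
       [-4.65440480e-04, -2.46710946e-01,  9.69089001e-01,
        -1.35343958e-01],
       [ 0.00000000e+00,  0.00000000e+00,  0.00000000e+00,
         1.00000000e+00]])}
```

View pics/scene0.png

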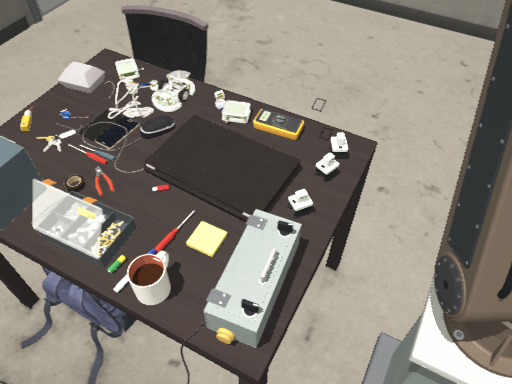

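View pics/side0.png

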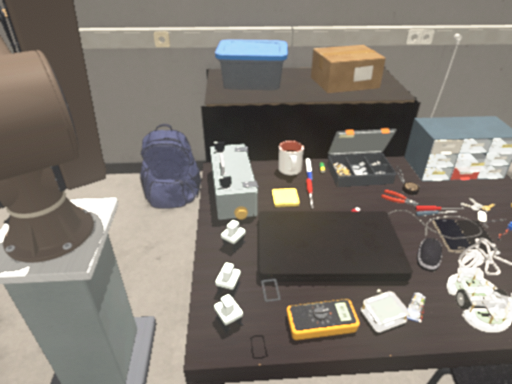

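Three loggers at scene px (300,201), (327,164), (340,143). The box is at about (255,275), with its fasteners at (285,228) and (250,307). First rough positions.

```bash
python3 - <<'E'
from h import *
for n,a,b,z in (('fr',(285,228),(226,181),.11),('fl',(250,307),(216,148),.11),('bar',(268,263),(220,162),.12),('L1',(300,196),(235,226),.07),('L2',(328,158),(231,268),.07),('L3',(341,136),(227,300),.07),('meter',(279,120),(322,316),.046),('notes',(207,238),(285,196),.013),('cup',(147,265),(291,145),.09),('drv',(165,240),(309,190),.02)):
    print(n,onz('scene',a,z).round(3),onz('side',b,z).round(3))
E
```

```text
fr [0.502 0.062 0.11 ] [0.506 0.069 0.11 ]
fl [0.482 0.27  0.11 ] [0.472 0.265 0.11 ]
bar [0.493 0.168 0.12 ] [0.488 0.16  0.12 ]
L1 [ 0.52  -0.073  0.07 ] [ 0.529 -0.086  0.07 ]
L2 [ 0.506 -0.233  0.07 ] [ 0.517 -0.236  0.07 ]
L3 [ 0.506 -0.333  0.07 ] [ 0.508 -0.327  0.07 ]
meter [ 0.705 -0.336  0.046] [ 0.711 -0.364  0.046]
notes [0.686 0.119 0.013] [0.69  0.115 0.013]
cup [0.734 0.283 0.09 ] [0.731 0.308 0.09 ]
drv [0.773 0.178 0.02 ] [0.77  0.133 0.02 ]
```

Emit:
apply_moves(targets=[{"travel": [-35,33,-5]},{"travel": [-35,33,-5]},{"travel": [-35,33,-5]},{"travel": [-35,33,-5]},{"travel": [-35,33,-5]},{"travel": [-35,33,-5]},{"travel": [-35,33,-5]},{"travel": [-35,33,-5]},{"travel": [-35,33,-5]},{"travel": [-35,33,-5]}])

```text
validation failed for argument at $.ta...
```

Emit:
apply_moves(targets=[{"travel": [-16,43,0]},{"travel": [-16,43,0]},{"travel": [-16,43,0]},{"travel": [-16,43,0]},{"travel": [-16,43,0]},{"travel": [-16,43,0]},{"travel": [-16,43,0]},{"travel": [-16,43,0]},{"travel": [-16,43,0],"roll": 6.6},{"travel": [0,0,0]}])

```text
validation failed for argument at $.ta...
```

```bash
cat >> h.py <<'E'
def plan(P,yaw=None):
    o=ctrl.get_obs();T=tool(o);d=T[:3,:3].T@(np.array(P)-T[:3,3])*1000
    print('travel',d.round(1),'len',round(np.linalg.norm(d)),'roll',None if yaw is None else round((o['orientation'][2]-yaw+180)%360-180,1),'rows',np.ceil(np.linalg.norm(d)/50))
def st():
    o=ctrl.get_obs();print('t',round(o['clock'],1),'p',o['tool_pos'].round(4),'rpy',o['orientation'].round(1),'F',o['force'].round(1),'op',round(o['opening'],4),'g',round(o['gripper_force'],1),'j6',o['joint_pos'][5].round(0))
    return o
E
python3 - <<'E'
from h import *
o=st();im=ctrl.snapshot('wrist');save('w1',im)
E
```

```text
t 0.1 p [ 0.1582 -0.6558  0.2478] rpy [ 179.9   -0.  -166.4] F [ 0.4 -0.4 -0.5] op 0.0873 g 0.0 j6 -17.0
```

View pics/w1.png

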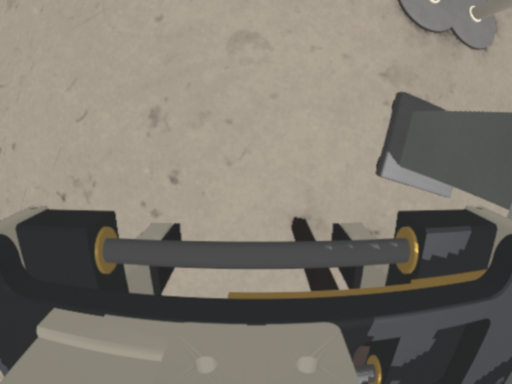

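The picture shows only floor and the gripper's own fingers at rows 220–290, because both moves were refused: each row needs all three keys.

Emit:
apply_moves(targets=[{"travel": [-35,33,-5],"roll": 0,"jaw": 87},{"travel": [-35,33,-5],"roll": 0,"jaw": 87},{"travel": [-35,33,-5],"roll": 0,"jaw": 87},{"travel": [-35,33,-5],"roll": 0,"jaw": 87},{"travel": [-35,33,-5],"roll": 0,"jaw": 87},{"travel": [-35,33,-5],"roll": 0,"jaw": 87},{"travel": [-35,33,-5],"roll": 0,"jaw": 87},{"travel": [-35,33,-5],"roll": 0,"jaw": 87},{"travel": [-35,33,-5],"roll": 0,"jaw": 87},{"travel": [-35,33,-5],"roll": 0,"jaw": 87}])

```text
clock: 1.2
tool_pos: [0.4217, -0.2514, 0.299]
orientation: [-180.0, 0.0, -166.4]
force: [0.7, -0.5, -0.3]
opening: 0.087
gripper_force: 0.0
```

Emit:
apply_moves(targets=[{"travel": [-16,43,0],"roll": 0,"jaw": 87},{"travel": [-16,43,0],"roll": 0,"jaw": 87},{"travel": [-16,43,0],"roll": 0,"jaw": 87},{"travel": [-16,43,0],"roll": 0,"jaw": 87},{"travel": [-16,43,0],"roll": 0,"jaw": 87},{"travel": [-16,43,0],"roll": 0,"jaw": 87},{"travel": [-16,43,0],"roll": 0,"jaw": 87},{"travel": [-16,43,0],"roll": 0,"jaw": 87},{"travel": [-16,43,0],"roll": 6.6,"jaw": 87},{"travel": [0,0,0],"roll": 0,"jaw": 87}])

```text
clock: 2.2
tool_pos: [0.4707, 0.161, 0.298]
orientation: [180.0, -0.0, -173.1]
force: [0.0, -0.4, -1.0]
opening: 0.0871
gripper_force: 0.0
```

```bash
python3 - <<'E'
from h import *
o=st();im=ctrl.snapshot('wrist');save('w2',im)
E
```

```text
t 2.2 p [0.4707 0.161  0.298 ] rpy [ 180.    -0.  -173.1] F [ 0.  -0.4 -1. ] op 0.0871 g 0.0 j6 -125.0
```

View pics/w2.png

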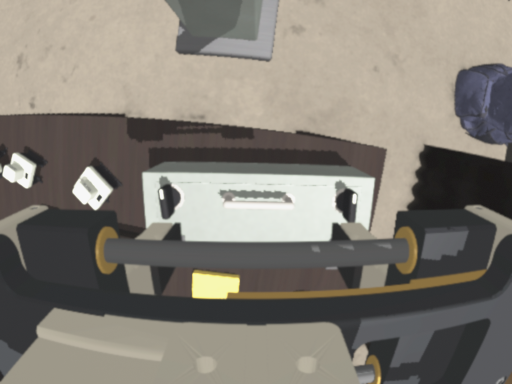

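The box panel is at px rows 180–240, with the right wing near (167,200), the left wing near (350,204) and the bar at (258,200). Zooming in to pick precise points.

```bash
python3 - <<'E'
from h import *
im=cv2.imread('pics/w2.png')
cv2.imwrite('pics/w2c.png',cv2.resize(im[150:245,135:385],None,fx=3.2,fy=3.2,interpolation=cv2.INTER_CUBIC))
E
```

```text
(no output)
```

View pics/w2c.png

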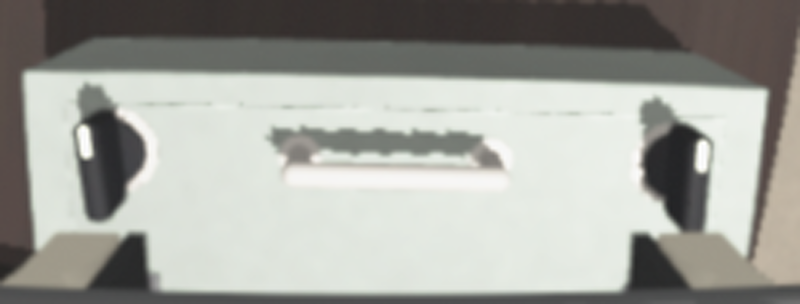

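```bash
python3 - <<'E'
from h import *
o=ctrl.get_obs()
for n,p,z in (('Rstripe',(84,142),.1305),('Rf',(84,120),.1305),('Rb',(97,218),.1305),('Lstripe',(702,155),.1305),('Lf',(700,132),.1305),('Lb',(694,228),.1305),('barR',(286,170),.1265),('barL',(507,173),.1265),('c1',(28,72),.096),('c2',(766,90),.096),('lineR',(130,103),.096),('lineL',(700,117),.096)):
    print(n,onz('wrist',(135+p[0]/3.2,150+p[1]/3.2),z,o).round(4))
E
```

```text
Rstripe [0.4931 0.0583 0.1305]
Rf [0.4854 0.0579 0.1305]
Rb [0.5197 0.064  0.1305]
Lstripe [0.4713 0.2678 0.1305]
Lf [0.4635 0.2654 0.1305]
Lb [0.4976 0.2706 0.1305]
barR [0.4951 0.128  0.1265]
barL [0.4869 0.202  0.1265]
c1 [0.4787 0.0237 0.096 ]
c2 [0.4505 0.3022 0.096 ]
lineR [0.4859 0.065  0.096 ]
lineL [0.4644 0.2773 0.096 ]
```

```bash
python3 - <<'E'
from h import *
plan([.5015,.061,.2],-174.1)
E
```

```text
travel [ -19.  -101.1   98. ] len 142 roll 1.2 rows 3.0
```

Emit:
apply_moves(targets=[{"travel": [-5,-25,24],"roll": 0,"jaw": 45},{"travel": [-5,-25,24],"roll": 0,"jaw": 45},{"travel": [-5,-25,25],"roll": 0,"jaw": 45},{"travel": [-4,-26,25],"roll": 1,"jaw": 45},{"travel": [0,0,25],"roll": 0,"jaw": 45},{"travel": [0,0,20],"roll": 0,"jaw": 45},{"travel": [0,0,15],"roll": 0,"jaw": 45},{"travel": [0,0,11],"roll": 0,"jaw": 45},{"travel": [0,0,0],"roll": 0,"jaw": 45}])

```text
clock: 3.15
tool_pos: [0.5005, 0.0578, 0.1284]
orientation: [-180.0, -0.1, -174.1]
force: [-0.3, -0.2, -0.3]
opening: 0.0449
gripper_force: 0.0
```

Emit:
apply_moves(targets=[{"travel": [0,0,0],"roll": 0,"jaw": 4},{"travel": [0,0,0],"roll": 0,"jaw": 4},{"travel": [0,0,0],"roll": 0,"jaw": 4},{"travel": [0,0,0],"roll": 0,"jaw": 4},{"travel": [0,0,0],"roll": 0,"jaw": 4}])

```text
clock: 3.65
tool_pos: [0.5021, 0.0604, 0.1301]
orientation: [179.8, 0.1, -174.0]
force: [-8.8, 23.5, 3.9]
opening: 0.0106
gripper_force: 12.2
```

Emit:
apply_moves(targets=[{"travel": [-1,3,0],"roll": 0,"jaw": 4},{"travel": [0,0,0],"roll": 0,"jaw": 4}])

```text
clock: 3.85
tool_pos: [0.5019, 0.0615, 0.13]
orientation: [-179.9, -0.0, -174.0]
force: [-3.0, -2.5, 6.0]
opening: 0.0098
gripper_force: 30.0
```

Emit:
apply_moves(targets=[{"travel": [0,0,0],"roll": -8,"jaw": 4},{"travel": [0,0,0],"roll": -8,"jaw": 4},{"travel": [0,0,0],"roll": -8,"jaw": 4},{"travel": [0,0,0],"roll": -8,"jaw": 4},{"travel": [0,0,0],"roll": -8,"jaw": 4},{"travel": [0,0,0],"roll": -8,"jaw": 4}])

```text
clock: 4.45
tool_pos: [0.5027, 0.0601, 0.1301]
orientation: [-179.9, -0.1, -125.7]
force: [5.0, -12.8, 1.4]
opening: 0.0098
gripper_force: 30.0
```

Emit:
apply_moves(targets=[{"travel": [0,0,0],"roll": -8,"jaw": 4},{"travel": [0,0,0],"roll": -8,"jaw": 4},{"travel": [0,0,0],"roll": -8,"jaw": 4},{"travel": [0,0,0],"roll": -8,"jaw": 4},{"travel": [0,0,0],"roll": -8,"jaw": 4},{"travel": [0,0,0],"roll": -2,"jaw": 4},{"travel": [0,0,0],"roll": 0,"jaw": 4}])

```text
clock: 5.15
tool_pos: [0.5042, 0.0598, 0.1302]
orientation: [-179.8, -0.2, -83.9]
force: [12.5, -16.3, -4.4]
opening: 0.0095
gripper_force: 30.0
```

Emit:
apply_moves(targets=[{"travel": [0,0,0],"roll": 0,"jaw": 45},{"travel": [0,0,0],"roll": 0,"jaw": 45},{"travel": [0,0,-20],"roll": 0,"jaw": 45},{"travel": [0,0,-25],"roll": 0,"jaw": 45},{"travel": [0,0,-20],"roll": 0,"jaw": 45},{"travel": [0,0,0],"roll": 0,"jaw": 45}])

```text
clock: 5.75
tool_pos: [0.5035, 0.0628, 0.1974]
orientation: [-179.7, 0.1, -84.0]
force: [-0.2, 0.9, -0.6]
opening: 0.0444
gripper_force: 0.0
```

```bash
python3 - <<'E'
from h import *
st();plan([.4815,.2690,.2],-174.1)
o=ctrl.get_obs()
save('w3',ctrl.snapshot('wrist')); print(proj('wrist',[.503,.0605,.13],o))
E
```

```text
t 5.8 p [0.5035 0.0628 0.1974] rpy [-1.797e+02  1.000e-01 -8.400e+01] F [-0.2  0.9 -0.6] op 0.0444 g 0.0 j6 -23.0
travel [-207.4    0.3   -2.3] len 207 roll 90.1 rows 5.0
(np.float64(257.6880723787871), np.float64(211.53503110407647))
```

Emit:
apply_moves(targets=[{"travel": [-41.5,0,0],"roll": 0,"jaw": 45},{"travel": [-41.5,0,0],"roll": 0,"jaw": 45},{"travel": [-41.5,0,0],"roll": 0,"jaw": 45},{"travel": [-41.5,0,0],"roll": 0,"jaw": 45},{"travel": [-41.5,0,0],"roll": 0,"jaw": 45},{"travel": [0,0,0],"roll": 8.2,"jaw": 45},{"travel": [0,0,0],"roll": 8.2,"jaw": 45},{"travel": [0,0,0],"roll": 8.2,"jaw": 45},{"travel": [0,0,0],"roll": 8.2,"jaw": 45},{"travel": [0,0,0],"roll": 8.2,"jaw": 45}])

```text
clock: 6.8
tool_pos: [0.4799, 0.2682, 0.1933]
orientation: [180.0, -0.1, -125.4]
force: [0.2, 0.6, 0.9]
opening: 0.0453
gripper_force: 0.0
```

Emit:
apply_moves(targets=[{"travel": [0,0,0],"roll": 8.2,"jaw": 45},{"travel": [0,0,0],"roll": 8.2,"jaw": 45},{"travel": [0,0,0],"roll": 8.2,"jaw": 45},{"travel": [0,0,0],"roll": 8.2,"jaw": 45},{"travel": [0,0,0],"roll": 8.2,"jaw": 45},{"travel": [0,0,0],"roll": 8.2,"jaw": 45},{"travel": [0,0,0],"roll": 0,"jaw": 45}])

```text
clock: 7.5
tool_pos: [0.48, 0.2681, 0.1935]
orientation: [-180.0, -0.1, -174.4]
force: [1.2, 0.0, -0.3]
opening: 0.0447
gripper_force: 0.0
```

```bash
python3 - <<'E'
from h import *
st();plan([.4815,.2690,.1285],-174.1)
E
```

```text
t 7.5 p [0.48   0.2681 0.1935] rpy [-1.800e+02 -1.000e-01 -1.744e+02] F [ 1.2  0.  -0.3] op 0.0447 g 0.0 j6 -134.0
travel [-1.7  0.8 65. ] len 65 roll -0.3 rows 2.0
```

Emit:
apply_moves(targets=[{"travel": [-2,1,25],"roll": 0,"jaw": 45},{"travel": [0,0,20],"roll": 0,"jaw": 45},{"travel": [0,0,12],"roll": 0,"jaw": 45},{"travel": [0,0,8],"roll": 0,"jaw": 45},{"travel": [0,0,0],"roll": 0,"jaw": 4},{"travel": [0,0,0],"roll": 0,"jaw": 4},{"travel": [0,0,0],"roll": 0,"jaw": 4},{"travel": [0,0,0],"roll": 0,"jaw": 4},{"travel": [0,0,0],"roll": 0,"jaw": 4}])

```text
clock: 8.4
tool_pos: [0.4827, 0.2699, 0.1302]
orientation: [179.9, 0.1, -174.2]
force: [-2.4, 11.0, 1.5]
opening: 0.011
gripper_force: 6.0
```

Emit:
apply_moves(targets=[{"travel": [0,2,0],"roll": 0,"jaw": 4},{"travel": [0,0,0],"roll": -8,"jaw": 4},{"travel": [0,0,0],"roll": -8,"jaw": 4},{"travel": [0,0,0],"roll": -8,"jaw": 4},{"travel": [0,0,0],"roll": -8,"jaw": 4},{"travel": [0,0,0],"roll": -8,"jaw": 4},{"travel": [0,0,0],"roll": -8,"jaw": 4}])

```text
clock: 9.1
tool_pos: [0.4827, 0.2701, 0.1301]
orientation: [-179.9, -0.1, -125.9]
force: [3.1, -5.5, 3.6]
opening: 0.0112
gripper_force: 3.0
```

Emit:
apply_moves(targets=[{"travel": [0,0,0],"roll": -8,"jaw": 4},{"travel": [0,0,0],"roll": -8,"jaw": 4},{"travel": [0,0,0],"roll": -8,"jaw": 4},{"travel": [0,0,0],"roll": -8,"jaw": 4},{"travel": [0,0,0],"roll": -8,"jaw": 4},{"travel": [0,0,0],"roll": -2,"jaw": 4},{"travel": [0,0,0],"roll": 0,"jaw": 4}])

```text
clock: 9.8
tool_pos: [0.4839, 0.2697, 0.1302]
orientation: [-179.9, -0.2, -84.2]
force: [9.5, -8.0, 0.3]
opening: 0.0101
gripper_force: 30.0
```

Emit:
apply_moves(targets=[{"travel": [0,0,0],"roll": 0,"jaw": 45},{"travel": [0,0,0],"roll": 0,"jaw": 45},{"travel": [0,0,-20],"roll": 0,"jaw": 45},{"travel": [0,0,-30],"roll": 0,"jaw": 45},{"travel": [0,0,-20],"roll": 0,"jaw": 45},{"travel": [0,0,0],"roll": 0,"jaw": 45}])

```text
clock: 10.4
tool_pos: [0.4833, 0.2729, 0.2028]
orientation: [-179.8, 0.2, -84.2]
force: [0.1, -0.3, -0.1]
opening: 0.0443
gripper_force: 0.0
```

```bash
python3 - <<'E'
from h import *
st();plan([.4935,.1655,.2],-84)
im=cv2.imread('pics/w3.png')[110:260,160:360]
w=ctrl.snapshot('wrist')[:,:,::-1][110:260,160:360]
cv2.imwrite('pics/w34.png',cv2.resize(np.hstack([im,w]),None,fx=2,fy=2))
E
```

```text
t 10.4 p [0.4833 0.2729 0.2028] rpy [-179.8    0.2  -84.2] F [ 0.1 -0.3 -0.1] op 0.0443 g 0.0 j6 -44.0
travel [107.8   0.8   2.4] len 108 roll -0.2 rows 3.0
```

View pics/w34.png

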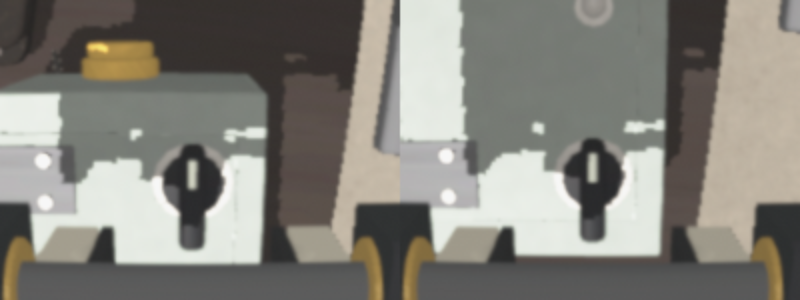

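Emit:
apply_moves(targets=[{"travel": [36,-1,1],"roll": 0,"jaw": 45},{"travel": [36,-1,1],"roll": 0,"jaw": 45},{"travel": [36,-1,1],"roll": 0,"jaw": 45},{"travel": [0,0,25],"roll": 0,"jaw": 45},{"travel": [0,0,20],"roll": 0,"jaw": 45},{"travel": [0,0,12],"roll": 0,"jaw": 45},{"travel": [0,0,6],"roll": 0,"jaw": 45},{"travel": [0,0,0],"roll": 0,"jaw": 45}])

```text
clock: 11.25
tool_pos: [0.4957, 0.1643, 0.1327]
orientation: [179.9, -0.1, -84.2]
force: [-0.4, -0.8, -0.1]
opening: 0.0448
gripper_force: 0.0
```

Emit:
apply_moves(targets=[{"travel": [0,0,0],"roll": 0,"jaw": 4},{"travel": [0,0,0],"roll": 0,"jaw": 4},{"travel": [0,0,0],"roll": 0,"jaw": 4},{"travel": [0,0,0],"roll": 0,"jaw": 4},{"travel": [0,0,0],"roll": 0,"jaw": 4}])

```text
clock: 11.75
tool_pos: [0.4956, 0.1642, 0.1337]
orientation: [180.0, 0.0, -84.2]
force: [-16.2, 3.6, 11.5]
opening: 0.0105
gripper_force: 7.9
```

Emit:
apply_moves(targets=[{"travel": [0,2,0],"roll": 0,"jaw": 4},{"travel": [0,0,0],"roll": 0,"jaw": 4},{"travel": [0,-4.7,-11.2],"roll": 0,"jaw": 4},{"travel": [0,-6.1,-10.6],"roll": 0,"jaw": 4},{"travel": [0,0,0],"roll": 0,"jaw": 4}])

```text
clock: 12.25
tool_pos: [0.5051, 0.165, 0.1562]
orientation: [180.0, -0.0, -84.2]
force: [-2.3, -1.0, 2.2]
opening: 0.0079
gripper_force: 30.0
```

Emit:
apply_moves(targets=[{"travel": [0,-7.4,-9.6],"roll": 0,"jaw": 4},{"travel": [0,-8.6,-8.6],"roll": 0,"jaw": 4},{"travel": [0,-9.7,-7.4],"roll": 0,"jaw": 4},{"travel": [0,-10.5,-6.0],"roll": 0,"jaw": 4},{"travel": [0,0,0],"roll": 0,"jaw": 4}])

```text
clock: 12.75
tool_pos: [0.5408, 0.1684, 0.1894]
orientation: [179.9, -0.1, -84.2]
force: [-12.0, -1.6, 14.4]
opening: 0.0081
gripper_force: 30.0
```

```bash
python3 - <<'E'
from h import *
st()
a=ctrl.snapshot('scene');b=ctrl.snapshot('side')
f=lambda i:cv2.resize(i[:,:,::-1],None,fx=2.4,fy=2.4,interpolation=cv2.INTER_CUBIC)
cv2.imwrite('pics/s1.png',np.hstack([f(a[170:350,180:340]),f(b[110:290,170:330])]))
E
```

```text
t 12.8 p [0.5408 0.1684 0.1894] rpy [ 1.799e+02 -1.000e-01 -8.420e+01] F [-12.   -1.6  14.4] op 0.0081 g 30.0 j6 -31.0
```

View pics/s1.png

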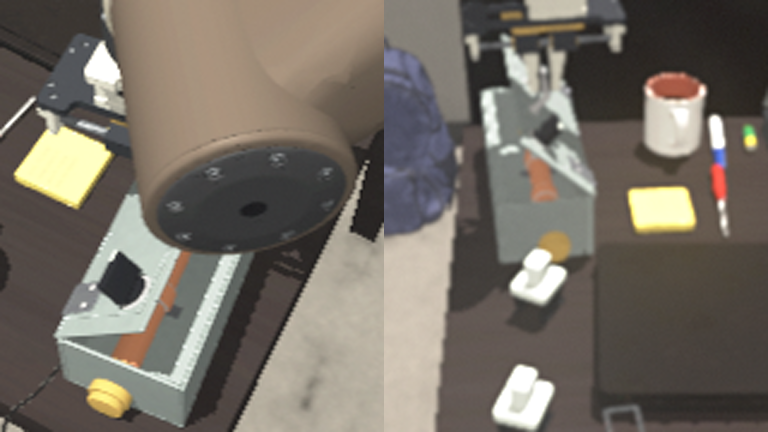

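Emit:
apply_moves(targets=[{"travel": [0,0,0],"roll": 0,"jaw": 13},{"travel": [0,0,0],"roll": 0,"jaw": 13},{"travel": [0,0,-20],"roll": 0,"jaw": 13},{"travel": [0,0,-30],"roll": 0,"jaw": 5},{"travel": [0,20,-20],"roll": 0,"jaw": 0},{"travel": [0,30,0],"roll": 8.2,"jaw": 0},{"travel": [0,0,0],"roll": 8.2,"jaw": 0},{"travel": [0,0,0],"roll": 8.2,"jaw": 0},{"travel": [0,0,0],"roll": 8.2,"jaw": 0},{"travel": [0,0,0],"roll": 8.2,"jaw": 0}])

```text
clock: 13.85
tool_pos: [0.4919, 0.1641, 0.2579]
orientation: [-179.9, 0.1, -125.5]
force: [-0.9, -0.1, -0.3]
opening: 0.0007
gripper_force: 0.0
```

Emit:
apply_moves(targets=[{"travel": [0,0,0],"roll": 8.2,"jaw": 0},{"travel": [0,0,0],"roll": 8.2,"jaw": 0},{"travel": [0,0,0],"roll": 8.2,"jaw": 0},{"travel": [0,0,0],"roll": 8.2,"jaw": 0},{"travel": [0,0,0],"roll": 8.2,"jaw": 0},{"travel": [0,0,0],"roll": 8.2,"jaw": 0},{"travel": [0,0,0],"roll": 0,"jaw": 0}])

```text
clock: 14.55
tool_pos: [0.4919, 0.164, 0.2577]
orientation: [180.0, 0.1, -174.5]
force: [0.3, -0.5, 0.6]
opening: 0.0004
gripper_force: 0.0
```

```bash
python3 - <<'E'
from h import *
st();plan([.462,.1615,.165],-174.4)
E
```

```text
t 14.6 p [0.4919 0.164  0.2577] rpy [ 1.800e+02  1.000e-01 -1.745e+02] F [ 0.3 -0.5  0.6] op 0.0004 g 0.0 j6 -125.0
travel [30.1  0.3 92.6] len 97 roll -0.1 rows 2.0
```

Emit:
apply_moves(targets=[{"travel": [32,0,0],"roll": 0,"jaw": 0},{"travel": [0,0,35],"roll": 0,"jaw": 0},{"travel": [0,0,35],"roll": 0,"jaw": 0},{"travel": [0,0,23],"roll": 0,"jaw": 0},{"travel": [-10,0,0],"roll": 0,"jaw": 0},{"travel": [-10,0,0],"roll": 0,"jaw": 0},{"travel": [-10,0,0],"roll": 0,"jaw": 0},{"travel": [-10,0,0],"roll": 0,"jaw": 0}])

```text
clock: 15.35
tool_pos: [0.4967, 0.1635, 0.1653]
orientation: [-179.9, -0.4, -174.4]
force: [-20.6, -1.5, 17.0]
opening: 0.0006
gripper_force: 10.3
```

Emit:
apply_moves(targets=[{"travel": [-10,0,0],"roll": 0,"jaw": 0},{"travel": [-10,0,0],"roll": 0,"jaw": 0},{"travel": [-10,0,0],"roll": 0,"jaw": 0},{"travel": [-10,0,0],"roll": 0,"jaw": 0},{"travel": [0,0,0],"roll": 0,"jaw": 0}])

```text
clock: 15.85
tool_pos: [0.5425, 0.1689, 0.1674]
orientation: [180.0, 0.3, -174.3]
force: [0.0, -3.3, 10.3]
opening: 0.0004
gripper_force: 4.8
```

Moving, with the contact force low. Continue.

Emit:
apply_moves(targets=[{"travel": [-10,0,0],"roll": 0,"jaw": 0},{"travel": [-10,0,0],"roll": 0,"jaw": 0},{"travel": [-10,0,0],"roll": 0,"jaw": 0},{"travel": [-8,0,0],"roll": 0,"jaw": 0},{"travel": [-5,0,0],"roll": 0,"jaw": 0},{"travel": [0,0,0],"roll": 0,"jaw": 0}])

```text
clock: 16.45
tool_pos: [0.5837, 0.1729, 0.1655]
orientation: [179.9, 0.1, -174.4]
force: [-0.4, 0.0, -0.5]
opening: 0.0004
gripper_force: 0.0
```

Emit:
apply_moves(targets=[{"travel": [20,0,0],"roll": 0,"jaw": 0},{"travel": [20,0,-30],"roll": 0,"jaw": 20},{"travel": [20,0,-50],"roll": 0,"jaw": 60},{"travel": [20,0,-50],"roll": 0,"jaw": 87},{"travel": [0,0,0],"roll": 0,"jaw": 87}])

```text
clock: 16.95
tool_pos: [0.5068, 0.1661, 0.2952]
orientation: [179.7, 0.7, -174.3]
force: [0.8, 0.5, 0.2]
opening: 0.0267
gripper_force: 0.0
```

```bash
python3 - <<'E'
from h import *
o=st()
a=ctrl.snapshot('wrist');b=ctrl.snapshot('side');save('w5',a);save('s2',b)
f=lambda i,k:cv2.resize(i[:,:,::-1],None,fx=k,fy=k,interpolation=cv2.INTER_CUBIC)
cv2.imwrite('pics/c2.png',np.hstack([f(a[120:300,120:390],1.5),f(b[120:300,170:330],1.5)]))
E
```

```text
t 16.9 p [0.5068 0.1661 0.2952] rpy [ 179.7    0.7 -174.3] F [0.8 0.5 0.2] op 0.0267 g 0.0 j6 -124.0
```

View pics/c2.png

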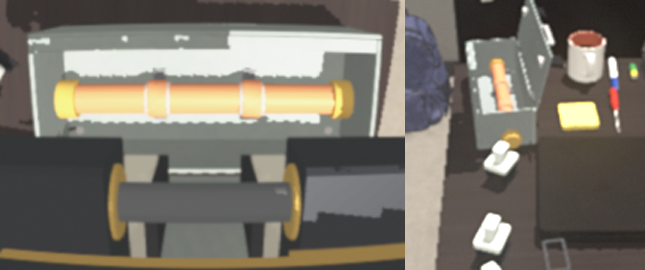

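The panel stands open and the pipe is visible, with couplings at about x=157 and 252 in the crop. Measuring the pipe now that the arm has settled.

```bash
cat > pipe.py <<'E'
from h import *
o=st();a=ctrl.snapshot('wrist');save('w6',a)
h=cv2.cvtColor(a,cv2.COLOR_RGB2HSV)
m=((h[...,0]<22)&(h[...,1]>70)&(h[...,2]>120)).astype(np.uint8);m[240:]=0
n,l,s,c=cv2.connectedComponentsWithStats(m);k=1+np.argmax(s[1:,4]);m=(l==k);print(s[k])
x0,w=s[k][0],s[k][2];P=[];W=[]
for u in range(x0,x0+w):
    r=np.flatnonzero(m[:,u])
    if len(r)<5: continue
    W.append((u,r[-1]-r[0]+1));P.append((u,(r[0]+r[-1])/2))
print(' '.join(f'{u}:{h}' for u,h in W[::1]))
X=np.array([onz('wrist',p,.028,o) for p in P])
d=np.polyfit(X[:,1],X[:,0],1);r=X[:,0]-np.polyval(d,X[:,1]);k=abs(r)<.002;d=np.polyfit(X[k,1],X[k,0],1)
print('axis x = %.4f + %.4f (y-.17)'%(np.polyval(d,.17),d[0]),'yaw',-np.degrees(np.arctan(d[0])),'ends',X[0].round(4),X[-1].round(4))
E
python3 pipe.py
```

```text
t 17.1 p [0.5056 0.1656 0.2893] rpy [ 179.8    0.3 -174.4] F [-0.5  0.5 -1.1] op 0.0349 g 0.0 j6 -124.0
[282 176  76  27 881]
283:9 284:9 285:9 286:9 287:9 288:9 289:9 290:10 291:10 292:10 293:10 294:9 295:7 298:20 299:20 300:20 301:20 302:20 303:20 304:20 305:20 306:20 307:20 308:20 309:20 310:20 311:20 312:20 313:20 314:20 315:20 316:20 317:20 318:20 319:20 320:20 321:20 322:20 323:20 324:20 325:20 326:20 327:20 328:20 329:20 330:20 331:20 332:20 333:20 334:20 335:21 336:21 337:21 338:21 339:21 340:22 341:24 342:25 343:27 344:27 345:27 346:27 347:27 348:27 349:27 350:27 351:27 352:27 353:27 354:25 355:23 356:21 357:15
axis x = 0.5302 + -0.0808 (y-.17) yaw 4.621955191727376 ends [0.5166 0.2048 0.028 ] [0.5183 0.3128 0.028 ]
```

```bash
cat > pipe2.py <<'E'
from h import *
a=cv2.imread('pics/w6.png')[:,:,::-1];o=dict(tool_pos=np.array([.5056,.1656,.2893]),orientation=np.array([179.8,.3,-174.4]))
h=cv2.cvtColor(np.ascontiguousarray(a),cv2.COLOR_RGB2HSV)
m=(h[...,0]<24)&(h[...,1]>60)&(h[...,2]>110);m[:165]=0;m[215:]=0;m[:,:150]=0;m[:,365:]=0
P=[];s=''
for u in range(150,365):
    r=np.flatnonzero(m[:,u]);n=0 if len(r)<4 else r[-1]-r[0]+1
    s+=f'{u}:{n} '
    if 18<=n<=21:P.append((u,(r[0]+r[-1])/2))
print(s)
X=np.array([onz('wrist',p,.028,o) for p in P])
d=np.polyfit(X[:,1],X[:,0],1);r=X[:,0]-np.polyval(d,X[:,1]);k=abs(r)<.002;d=np.polyfit(X[k,1],X[k,0],1)
print(k.sum(),len(k),'axis x = %.4f + %.4f (y-.17)'%(np.polyval(d,.17),d[0]),'yaw',-np.degrees(np.arctan(d[0])))
for u in (156,217,234,280,296,340,357):print(u,onz('wrist',(u,186),.028,o).round(4))
E
python3 pipe2.py
```

```text
150:0 151:0 152:0 153:0 154:0 155:9 156:18 157:23 158:25 159:26 160:27 161:27 162:27 163:27 164:27 165:5 166:5 167:6 168:14 169:22 170:25 171:25 172:24 173:22 174:20 175:20 176:20 177:20 178:20 179:20 180:20 181:20 182:20 183:20 184:20 185:20 186:20 187:20 188:20 189:20 190:20 191:20 192:20 193:20 194:20 195:20 196:20 197:20 198:20 199:20 200:20 201:20 202:20 203:20 204:20 205:20 206:20 207:20 208:20 209:20 210:20 211:20 212:20 213:20 214:20 215:20 216:20 217:0 218:9 219:23 220:25 221:25 222:26 223:26 224:26 225:26 226:26 227:26 228:26 229:26 230:26 231:25 232:0 233:6 234:20 235:20 236:20 237:20 238:20 239:20 240:20 241:20 242:20 243:20 244:20 245:20 246:20 247:20 248:20 249:20 250:20 251:20 252:20 253:20 254:20 255:20 256:20 257:20 258:20 259:20 260:20 261:20 262:20 263:20 264:20 265:20 266:20 267:20 268:20 269:20 270:20 271:20 272:20 273:20 274:20 275:20 276:20 277:20 278:20 279:20 280:20 281:0 282:25 283:26 284:26 285:27 286:27 287:26 288:26 289:26 290:26 291:26 292:26 293:27 294:25 295:24 296:0 297:4 298:21 299:21 300:20 301:20 302:20 303:20 304:20 305:20 306:20 307:20 308:20 309:20 310:20 311:20 312:20 313:20 314:20 315:20 316:20 317:20 318:20 319:20 320:20 321:20 322:20 323:20 324:20 325:20 326:20 327:20 328:20 329:20 330:20 331:20 332:20 333:20 334:21 335:21 336:21 337:21 338:21 339:21 340:23 341:25 342:26 343:27 344:27 345:27 346:27 347:27 348:27 349:27 350:27 351:27 352:27 353:27 354:25 355:25 356:21 357:16 358:0 359:0 360:0 361:0 362:0 363:0 364:0 
134 134 axis x = 0.5322 + -0.0974 (y-.17) yaw 5.564570480727132
156 [0.5421 0.028  0.028 ]
217 [0.5339 0.1158 0.028 ]
234 [0.5317 0.1392 0.028 ]
280 [0.5255 0.2019 0.028 ]
296 [0.5233 0.2239 0.028 ]
340 [0.5169 0.2866 0.028 ]
357 [0.5142 0.3122 0.028 ]
```

Emit:
apply_moves(targets=[{"travel": [-31,0,0],"roll": 0,"jaw": 87},{"travel": [-31,0,0],"roll": 0,"jaw": 87},{"travel": [-31,0,0],"roll": 0,"jaw": 87},{"travel": [0,0,0],"roll": 0,"jaw": 87},{"travel": [0,0,0],"roll": 0,"jaw": 87},{"travel": [0,0,0],"roll": 0,"jaw": 87}])

```text
clock: 17.7
tool_pos: [0.597, 0.1738, 0.2857]
orientation: [-180.0, -0.1, -174.4]
force: [-0.4, -0.8, 0.1]
opening: 0.085
gripper_force: 0.0
```

```bash
cat > pipe3.py <<'E'
from h import *
o=st();a=ctrl.snapshot('wrist');save('w7',a)
h=cv2.cvtColor(a,cv2.COLOR_RGB2HSV)
m=(h[...,0]<24)&(h[...,1]>60)&(h[...,2]>110)
rp=int(proj('wrist',[.532,.17,.028],o)[1]);m[:rp-25]=0;m[rp+25:]=0;m[:,:150]=0;m[:,365:]=0
P=[];n2=[]
for u in range(150,365):
    r=np.flatnonzero(m[:,u]);n=0 if len(r)<4 else r[-1]-r[0]+1;n2.append(n)
    if 17<=n<=22:P.append((u,(r[0]+r[-1])/2))
print(rp,n2)
X=np.array([onz('wrist',p,.028,o) for p in P])
d=np.polyfit(X[:,1],X[:,0],1);r=X[:,0]-np.polyval(d,X[:,1]);k=abs(r)<.002;d=np.polyfit(X[k,1],X[k,0],1)
print(k.sum(),len(k),'axis x = %.4f + %.4f (y-.17)'%(np.polyval(d,.17),d[0]),'yaw',-np.degrees(np.arctan(d[0])))
E
python3 pipe3.py
```

```text
t 17.7 p [0.597  0.1738 0.2857] rpy [-1.800e+02 -1.000e-01 -1.744e+02] F [-0.4 -0.8  0.1] op 0.085 g 0.0 j6 -119.0
122 [0, 0, np.int64(4), np.int64(17), np.int64(22), np.int64(24), np.int64(26), np.int64(27), np.int64(28), np.int64(28), np.int64(28), np.int64(28), np.int64(28), np.int64(28), np.int64(28), np.int64(28), np.int64(28), np.int64(27), np.int64(26), np.int64(26), np.int64(24), np.int64(22), np.int64(21), np.int64(21), np.int64(21), np.int64(21), np.int64(21), np.int64(21), np.int64(21), np.int64(21), np.int64(21), np.int64(21), np.int64(21), np.int64(21), np.int64(21), np.int64(21), np.int64(22), np.int64(22), np.int64(22), np.int64(22), np.int64(22), np.int64(22), np.int64(21), np.int64(21), np.int64(21), np.int64(21), np.int64(21), np.int64(21), np.int64(21), np.int64(21), np.int64(21), np.int64(21), np.int64(21), np.int64(21), np.int64(21), np.int64(21), np.int64(21), np.int64(21), np.int64(21), np.int64(21), np.int64(22), np.int64(22), np.int64(22), np.int64(22), np.int64(22), np.int64(22), np.int64(21), 0, np.int64(24), np.int64(26), np.int64(26), np.int64(26), np.int
[... 1304 characters left out ...]
1), np.int64(21), np.int64(21), np.int64(21), np.int64(21), np.int64(21), np.int64(21), np.int64(21), np.int64(21), np.int64(20), np.int64(20), np.int64(20), np.int64(20), np.int64(20), np.int64(20), np.int64(20), np.int64(21), np.int64(21), np.int64(21), np.int64(21), np.int64(21), np.int64(22), np.int64(22), np.int64(22), np.int64(22), np.int64(22), np.int64(22), np.int64(23), np.int64(25), np.int64(27), np.int64(27), np.int64(27), np.int64(27), np.int64(27), np.int64(27), np.int64(27), np.int64(27), np.int64(27), np.int64(28), np.int64(28), np.int64(27), np.int64(27), np.int64(25), np.int64(23), np.int64(20), np.int64(14), 0]
143 143 axis x = 0.5320 + -0.0989 (y-.17) yaw 5.650622418056018
```

Emit:
apply_moves(targets=[{"travel": [0,-50,0],"roll": 0,"jaw": 87},{"travel": [0,-50,0],"roll": 0,"jaw": 87},{"travel": [0,-50,0],"roll": 0,"jaw": 87},{"travel": [0,-50,0],"roll": 0,"jaw": 87},{"travel": [0,-50,0],"roll": 0,"jaw": 87},{"travel": [0,0,0],"roll": 0,"jaw": 87},{"travel": [0,0,0],"roll": 0,"jaw": 87},{"travel": [0,0,0],"roll": 0,"jaw": 87}])

```text
clock: 18.55
tool_pos: [0.6214, -0.0741, 0.2872]
orientation: [180.0, 0.0, -174.4]
force: [0.5, 0.5, -0.2]
opening: 0.0868
gripper_force: 0.0
```

```bash
python3 - <<'E'
from h import *
o=st();a=ctrl.snapshot('wrist');save('w8',a)
cv2.imwrite('pics/w8c.png',cv2.resize(np.ascontiguousarray(a[60:260,60:460,::-1]),None,fx=2,fy=2,interpolation=cv2.INTER_CUBIC))
E
```

```text
t 18.6 p [ 0.6214 -0.0741  0.2872] rpy [ 180.     0.  -174.4] F [ 0.5  0.5 -0.2] op 0.0868 g 0.0 j6 -95.0
```

View pics/w8c.png

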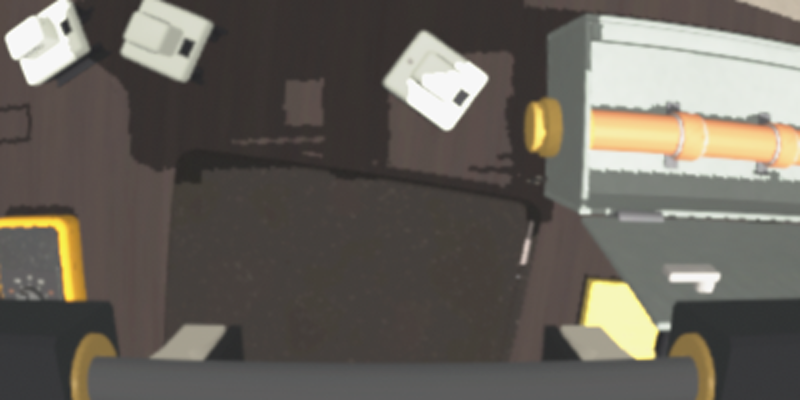

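Three loggers (crop px (437,80), (167,40), (48,42)) with black marks on their y-end shoulders. I'll segment logger 1.

```bash
cat > log.py <<'E'
from h import *
import sys
def loggers(a,o,show=True):
    h=cv2.cvtColor(np.ascontiguousarray(a),cv2.COLOR_RGB2HSV)
    m=((h[...,1]<60)&(h[...,2]>130)).astype(np.uint8)
    m=cv2.morphologyEx(m,cv2.MORPH_CLOSE,np.ones((7,7)));m[215:]=0
    out=[]
    for c in cv2.findContours(m,cv2.RETR_EXTERNAL,cv2.CHAIN_APPROX_NONE)[0]:
        if not 500<cv2.contourArea(c)<6000: continue
        X=np.array([onz('wrist',p[0],.0465,o)[:2] for p in c.astype(float)])*1000
        (cx,cy),(w,l),an=cv2.minAreaRect(X.astype(np.float32))
        ax=an if w>l else an+90   # direction of long side
        ax=(ax+90)%180-90
        print('px',c.mean((0,1)).round(0),'ctr',round(cx,1),round(cy,1),'size',round(w,1),round(l,1),'long axis deg',round(ax,1),'tool yaw',round(ax+90,1),'or',round(ax-90,1))
if __name__=='__main__':
    o=st();a=ctrl.snapshot('wrist');save(sys.argv[1],a);loggers(a,o)
E
python3 log.py w9
```

```text
t 18.6 p [ 0.6215 -0.0737  0.2871] rpy [ 180.     0.  -174.4] F [ 0.3 -0.   0.1] op 0.087 g 0.0 j6 -95.0
px [277. 100.] ctr 526.2 -56.0 size 53.4 46.1 long axis deg 60.4 tool yaw 150.4 or -29.6
px [142.  79.] ctr 508.7 -235.6 size 57.5 44.1 long axis deg 69.1 tool yaw 159.1 or -20.9
px [83. 80.] ctr 510.0 -330.5 size 51.5 62.4 long axis deg -60.8 tool yaw 29.2 or -150.8
```

```bash
python3 - <<'E'
from h import *
plan([.583,-.0885,.215],150.4)
E
```

```text
travel [ 39.9 -11.2  72.1] len 83 roll 35.3 rows 2.0
```

Emit:
apply_moves(targets=[{"travel": [20,-5.6,36],"roll": 0,"jaw": 70},{"travel": [20,-5.6,36],"roll": 0,"jaw": 70},{"travel": [0,0,0],"roll": 7,"jaw": 70},{"travel": [0,0,0],"roll": 7,"jaw": 70},{"travel": [0,0,0],"roll": 7,"jaw": 70},{"travel": [0,0,0],"roll": 7,"jaw": 70},{"travel": [0,0,0],"roll": 7.3,"jaw": 70},{"travel": [0,0,0],"roll": 0,"jaw": 70},{"travel": [0,0,0],"roll": 0,"jaw": 70}])

```text
clock: 19.55
tool_pos: [0.5831, -0.0888, 0.2149]
orientation: [180.0, 0.0, 150.6]
force: [-0.2, 0.4, 0.6]
opening: 0.0699
gripper_force: 0.0
```

```bash
python3 log.py w10; python3 - <<'E'
import cv2
i=cv2.imread('pics/w10.png');cv2.imwrite('pics/w10c.png',cv2.resize(i[60:220,130:390],None,fx=3,fy=3,interpolation=cv2.INTER_CUBIC))
E
```

```text
t 19.6 p [ 0.5831 -0.0888  0.2149] rpy [180.    0.  150.6] F [-0.2  0.4  0.6] op 0.0699 g 0.0 j6 -130.0
px [113. 191.] ctr 507.5 -237.0 size 63.6 44.4 long axis deg 69.1 tool yaw 159.1 or -20.9
px [486. 192.] ctr 733.3 184.5 size 85.5 81.7 long axis deg 58.9 tool yaw 148.9 or -31.1
px [256. 121.] ctr 525.6 -56.0 size 52.7 45.1 long axis deg 60.2 tool yaw 150.2 or -29.8
```

View pics/w10c.png

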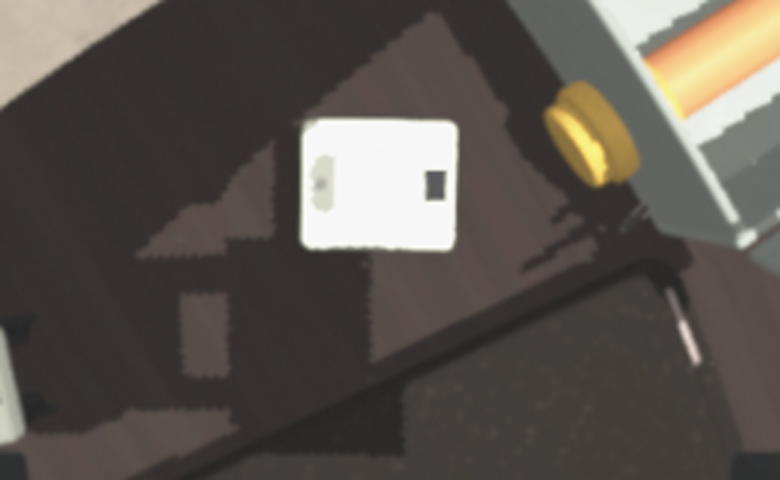

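Emit:
apply_moves(targets=[{"travel": [33,0,0],"roll": 0,"jaw": 70},{"travel": [33,0,40],"roll": 0,"jaw": 70},{"travel": [0,0,40],"roll": 0,"jaw": 70},{"travel": [0,0,35],"roll": 0,"jaw": 60},{"travel": [0,0,20],"roll": 0,"jaw": 60},{"travel": [0,0,10],"roll": 0,"jaw": 60},{"travel": [0,0,0],"roll": 0,"jaw": 60}])

```text
clock: 20.3
tool_pos: [0.5262, -0.0576, 0.0703]
orientation: [-179.9, -0.1, 150.4]
force: [0.0, 0.7, -0.2]
opening: 0.0599
gripper_force: 0.0
```

Emit:
apply_moves(targets=[{"travel": [0,0,0],"roll": 0,"jaw": 20},{"travel": [0,0,0],"roll": 0,"jaw": 20},{"travel": [0,0,0],"roll": 0,"jaw": 20},{"travel": [0,0,0],"roll": 0,"jaw": 20},{"travel": [0,0,0],"roll": 0,"jaw": 20}])

```text
clock: 20.8
tool_pos: [0.527, -0.0575, 0.0718]
orientation: [180.0, 0.0, 150.3]
force: [-0.5, 0.1, 2.4]
opening: 0.0277
gripper_force: 30.0
```

Emit:
apply_moves(targets=[{"travel": [0,0,-20],"roll": 0,"jaw": 20},{"travel": [0,0,-40],"roll": 0,"jaw": 20},{"travel": [0,0,-40],"roll": 0,"jaw": 20},{"travel": [0,0,-40],"roll": 0,"jaw": 20},{"travel": [0,0,0],"roll": -7,"jaw": 20},{"travel": [0,0,0],"roll": -7,"jaw": 20},{"travel": [0,0,0],"roll": -7,"jaw": 20},{"travel": [0,0,0],"roll": -7,"jaw": 20},{"travel": [0,0,0],"roll": -7.2,"jaw": 20},{"travel": [0,0,0],"roll": 0,"jaw": 20}])

```text
clock: 21.8
tool_pos: [0.5265, -0.0576, 0.2112]
orientation: [180.0, -0.0, -174.4]
force: [-0.3, 0.4, -1.9]
opening: 0.0279
gripper_force: 30.0
```

```bash
python3 - <<'E'
from h import *
st();plan([.5245,.256,.2],-174.4)
E
```

```text
t 21.8 p [ 0.5265 -0.0576  0.2112] rpy [ 180.    -0.  -174.4] F [-0.3  0.4 -1.9] op 0.0279 g 30.0 j6 -99.0
travel [-28.5 312.3  11.2] len 314 roll -0.0 rows 7.0
```

Emit:
apply_moves(targets=[{"travel": [-3.5,39,0],"roll": 0,"jaw": 20},{"travel": [-3.5,39,0],"roll": 0,"jaw": 20},{"travel": [-3.5,39,0],"roll": 0,"jaw": 20},{"travel": [-3.5,39,0],"roll": 0,"jaw": 20},{"travel": [-3.5,39,0],"roll": 0,"jaw": 20},{"travel": [-3.5,39,0],"roll": 0,"jaw": 20},{"travel": [-3.5,39,0],"roll": 0,"jaw": 20},{"travel": [-4,39,0],"roll": 0,"jaw": 20},{"travel": [0,0,11],"roll": 0,"jaw": 20},{"travel": [0,0,0],"roll": 0,"jaw": 20}])

```text
clock: 22.8
tool_pos: [0.5242, 0.256, 0.1984]
orientation: [-179.9, -0.2, -174.6]
force: [-1.1, -0.9, -1.5]
opening: 0.028
gripper_force: 30.0
```

```bash
python3 - <<'E'
from h import *
st();plan([.5245,.256,.2],-174.4)
E
```

```text
t 22.8 p [0.5242 0.256  0.1984] rpy [-179.9   -0.2 -174.6] F [-1.1 -0.9 -1.5] op 0.028 g 30.0 j6 -130.0
travel [-0.3 -0.1 -1.6] len 2 roll -0.2 rows 1.0
```

Emit:
apply_moves(targets=[{"travel": [0,0,30],"roll": 0,"jaw": 20},{"travel": [0,0,30],"roll": 0,"jaw": 20},{"travel": [0,0,20],"roll": 0,"jaw": 20},{"travel": [0,0,8],"roll": 0,"jaw": 20},{"travel": [0,0,0],"roll": 0,"jaw": 20}])

```text
clock: 23.3
tool_pos: [0.5251, 0.2546, 0.1116]
orientation: [-179.9, -0.1, -174.7]
force: [0.2, 0.5, -0.4]
opening: 0.0277
gripper_force: 30.0
```

Emit:
apply_moves(targets=[{"travel": [0,0,4],"roll": 0,"jaw": 20},{"travel": [0,0,4],"roll": 0,"jaw": 20},{"travel": [0,0,4],"roll": 0,"jaw": 20}])

```text
clock: 23.6
tool_pos: [0.5259, 0.2561, 0.1011]
orientation: [179.9, 0.1, -174.5]
force: [-2.2, -1.7, 21.3]
opening: 0.0276
gripper_force: 30.0
```

Emit:
apply_moves(targets=[{"travel": [0,0,4],"roll": 0,"jaw": 20},{"travel": [0,0,4],"roll": 0,"jaw": 20},{"travel": [0,0,4],"roll": 0,"jaw": 20}])

```text
clock: 23.9
tool_pos: [0.5262, 0.2565, 0.0901]
orientation: [179.9, 0.2, -174.5]
force: [-1.6, 0.9, 3.2]
opening: 0.0277
gripper_force: 30.0
```

Emit:
apply_moves(targets=[{"travel": [0,0,4],"roll": 0,"jaw": 20},{"travel": [0,0,4],"roll": 0,"jaw": 20},{"travel": [0,0,2],"roll": 0,"jaw": 20},{"travel": [0,0,0],"roll": 0,"jaw": 20}])

```text
clock: 24.3
tool_pos: [0.5261, 0.2561, 0.0808]
orientation: [180.0, 0.1, -174.5]
force: [-7.2, -3.0, 21.0]
opening: 0.028
gripper_force: 30.0
```

Emit:
apply_moves(targets=[{"travel": [0,0,2],"roll": 0,"jaw": 20},{"travel": [0,0,0],"roll": 0,"jaw": 20}])

```text
clock: 24.5
tool_pos: [0.527, 0.2562, 0.0802]
orientation: [180.0, 0.2, -174.4]
force: [-7.1, -4.3, 29.8]
opening: 0.0279
gripper_force: 30.0
```

Emit:
apply_moves(targets=[{"travel": [0,0,0],"roll": 0,"jaw": 38},{"travel": [0,0,0],"roll": 0,"jaw": 38},{"travel": [0,0,0],"roll": 0,"jaw": 38},{"travel": [0,0,-30],"roll": 0,"jaw": 38},{"travel": [0,0,-40],"roll": 0,"jaw": 38},{"travel": [0,0,-50],"roll": 0,"jaw": 50},{"travel": [0,0,-30],"roll": 0,"jaw": 70},{"travel": [0,0,0],"roll": 0,"jaw": 70}])

```text
clock: 25.3
tool_pos: [0.5275, 0.2571, 0.2316]
orientation: [179.7, 0.4, -174.5]
force: [-0.5, 0.1, -0.4]
opening: 0.0564
gripper_force: 0.0
```

```bash
python3 - <<'E'
from h import *
st();plan([.577,-.229,.225],-174.4)
E
```

```text
t 25.3 p [0.5275 0.2571 0.2316] rpy [ 179.7    0.4 -174.5] F [-0.5  0.1 -0.4] op 0.0564 g 0.0 j6 -130.0
travel [  -2.6 -488.6    4.5] len 489 roll -0.1 rows 10.0
```

```bash
python3 - <<'E'
from h import *
st();plan([.569,-.259,.215],159.1)
E
```

```text
t 25.3 p [0.5275 0.2571 0.2316] rpy [ 179.7    0.4 -174.5] F [-0.5  0.1 -0.4] op 0.0564 g 0.0 j6 -130.0
travel [   8.3 -517.8   14.3] len 518 roll 26.4 rows 11.0
```

Emit:
apply_moves(targets=[{"travel": [0,-49,0],"roll": 0,"jaw": 70},{"travel": [1,-49,0],"roll": 0,"jaw": 70},{"travel": [1,-49,0],"roll": 0,"jaw": 70},{"travel": [1,-49,0],"roll": 0,"jaw": 70},{"travel": [1,-49,0],"roll": 0,"jaw": 70},{"travel": [1,-49,0],"roll": 0,"jaw": 70},{"travel": [1,-49,0],"roll": 0,"jaw": 70},{"travel": [1,-49,0],"roll": 0,"jaw": 70},{"travel": [1,-49,0],"roll": 0,"jaw": 70},{"travel": [0,-49,0],"roll": 0,"jaw": 70}])

```text
clock: 26.3
tool_pos: [0.5637, -0.2348, 0.2256]
orientation: [180.0, -0.0, -174.5]
force: [1.5, 0.1, -0.3]
opening: 0.0702
gripper_force: 0.0
```

Emit:
apply_moves(targets=[{"travel": [0,-28,14],"roll": 0,"jaw": 70},{"travel": [0,0,0],"roll": 8,"jaw": 70},{"travel": [0,0,0],"roll": 8,"jaw": 70},{"travel": [0,0,0],"roll": 8,"jaw": 70},{"travel": [0,0,0],"roll": 2.4,"jaw": 70},{"travel": [0,0,0],"roll": 0,"jaw": 70},{"travel": [0,0,0],"roll": 0,"jaw": 70}])

```text
clock: 27.0
tool_pos: [0.5666, -0.2606, 0.2116]
orientation: [-180.0, -0.0, 159.2]
force: [0.2, 0.3, -0.6]
opening: 0.0699
gripper_force: 0.0
```

```bash
python3 log.py w11
```

```text
t 27.0 p [ 0.5666 -0.2606  0.2116] rpy [-180.    -0.   159.2] F [ 0.2  0.3 -0.6] op 0.0699 g 0.0 j6 -104.0
px [505. 175.] ctr 671.0 60.3 size 31.8 70.4 long axis deg -8.2 tool yaw 81.8 or -98.2
px [175. 157.] ctr 508.5 -329.4 size 45.3 54.3 long axis deg -61.4 tool yaw 28.6 or -151.4
px [257. 125.] ctr 508.8 -237.2 size 52.6 44.7 long axis deg 69.3 tool yaw 159.3 or -20.7
px [490.  84.] ctr 520.2 71.1 size 106.5 170.9 long axis deg -24.3 tool yaw 65.7 or -114.3
```

Emit:
apply_moves(targets=[{"travel": [32,1,0],"roll": 0,"jaw": 70},{"travel": [31,0,40],"roll": 0,"jaw": 70},{"travel": [0,0,40],"roll": 0,"jaw": 70},{"travel": [0,0,32],"roll": 0,"jaw": 60},{"travel": [0,0,20],"roll": 0,"jaw": 60},{"travel": [0,0,10],"roll": 0,"jaw": 60},{"travel": [0,0,0],"roll": 0,"jaw": 60}])

```text
clock: 27.75
tool_pos: [0.508, -0.2373, 0.0696]
orientation: [-180.0, -0.1, 159.1]
force: [-0.2, 0.9, -0.5]
opening: 0.0602
gripper_force: 0.0
```

Emit:
apply_moves(targets=[{"travel": [0,0,0],"roll": 0,"jaw": 20},{"travel": [0,0,0],"roll": 0,"jaw": 20},{"travel": [0,0,0],"roll": 0,"jaw": 20},{"travel": [0,0,0],"roll": 0,"jaw": 20},{"travel": [0,0,0],"roll": 0,"jaw": 20}])

```text
clock: 28.25
tool_pos: [0.5088, -0.2374, 0.0712]
orientation: [180.0, 0.1, 159.1]
force: [-0.0, 0.7, 1.8]
opening: 0.0279
gripper_force: 30.0
```

Emit:
apply_moves(targets=[{"travel": [0,0,-20],"roll": 0,"jaw": 20},{"travel": [0,0,-40],"roll": 0,"jaw": 20},{"travel": [0,0,-40],"roll": 0,"jaw": 20},{"travel": [0,0,-40],"roll": 0,"jaw": 20},{"travel": [0,0,0],"roll": -8,"jaw": 20},{"travel": [0,0,0],"roll": -8,"jaw": 20},{"travel": [0,0,0],"roll": -8,"jaw": 20},{"travel": [0,0,0],"roll": -2.6,"jaw": 20},{"travel": [0,0,0],"roll": 0,"jaw": 20}])

```text
clock: 29.15
tool_pos: [0.5084, -0.2373, 0.2107]
orientation: [180.0, -0.0, -174.3]
force: [0.3, 0.3, -0.6]
opening: 0.0283
gripper_force: 30.0
```

```bash
python3 - <<'E'
from h import *
st();plan([.533,.1705,.2],-174.4)
E
```

```text
t 29.1 p [ 0.5084 -0.2373  0.2107] rpy [ 180.    -0.  -174.3] F [ 0.3  0.3 -0.6] op 0.0283 g 30.0 j6 -79.0
travel [-65.  403.3  10.8] len 409 roll 0.1 rows 9.0
```

Emit:
apply_moves(targets=[{"travel": [-7,45,0],"roll": 0,"jaw": 20},{"travel": [-7,45,0],"roll": 0,"jaw": 20},{"travel": [-7,45,0],"roll": 0,"jaw": 20},{"travel": [-7,45,0],"roll": 0,"jaw": 20},{"travel": [-7,45,0],"roll": 0,"jaw": 20},{"travel": [-7,45,0],"roll": 0,"jaw": 20},{"travel": [-7,45,0],"roll": 0,"jaw": 20},{"travel": [-8,45,0],"roll": 0,"jaw": 20},{"travel": [-8,43,10],"roll": 0,"jaw": 20},{"travel": [0,0,0],"roll": 0,"jaw": 20}])

```text
clock: 30.15
tool_pos: [0.5334, 0.1743, 0.1994]
orientation: [180.0, -0.0, -174.2]
force: [-1.2, -0.2, -1.7]
opening: 0.028
gripper_force: 30.0
```

```bash
python3 - <<'E'
from h import *
st();plan([.533,.1705,.112],-174.4)
a=ctrl.snapshot('scene');b=ctrl.snapshot('side')
f=lambda i:cv2.resize(i[:,:,::-1],None,fx=2.4,fy=2.4,interpolation=cv2.INTER_CUBIC)
cv2.imwrite('pics/s3.png',np.hstack([f(a[170:350,180:340]),f(b[110:290,170:330])]))
E
```

```text
t 30.1 p [0.5334 0.1743 0.1994] rpy [ 180.    -0.  -174.2] F [-1.2 -0.2 -1.7] op 0.028 g 30.0 j6 -122.0
travel [ 0.7 -3.7 87.4] len 88 roll 0.2 rows 2.0
```

View pics/s3.png

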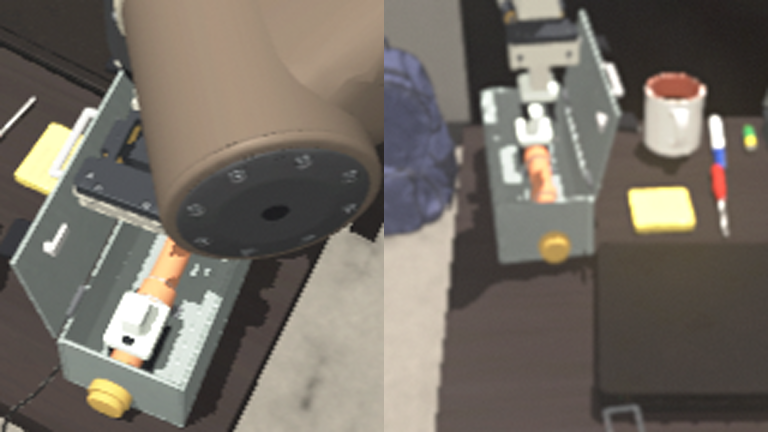

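The first logger sits on the left run, and the second hangs upright above the middle run. Descending.

Emit:
apply_moves(targets=[{"travel": [1,-4,30],"roll": 0,"jaw": 20},{"travel": [0,0,30],"roll": 0,"jaw": 20},{"travel": [0,0,20],"roll": 0,"jaw": 20},{"travel": [0,0,8],"roll": 0,"jaw": 20},{"travel": [0,0,0],"roll": 0,"jaw": 20}])

```text
clock: 30.75
tool_pos: [0.5326, 0.1649, 0.1122]
orientation: [-179.9, -0.1, -174.4]
force: [0.5, 0.6, -0.8]
opening: 0.0278
gripper_force: 30.0
```

Emit:
apply_moves(targets=[{"travel": [0,0,4],"roll": 0,"jaw": 20},{"travel": [0,0,4],"roll": 0,"jaw": 20},{"travel": [0,0,4],"roll": 0,"jaw": 20}])

```text
clock: 31.05
tool_pos: [0.5333, 0.1662, 0.1013]
orientation: [180.0, 0.1, -174.3]
force: [-0.4, -1.5, 0.3]
opening: 0.0278
gripper_force: 30.0
```

Emit:
apply_moves(targets=[{"travel": [0,4,-3],"roll": 0,"jaw": 20},{"travel": [0,0,0],"roll": 0,"jaw": 20},{"travel": [0,0,4],"roll": 0,"jaw": 20},{"travel": [0,0,4],"roll": 0,"jaw": 20}])

```text
clock: 31.45
tool_pos: [0.534, 0.1708, 0.0979]
orientation: [180.0, 0.2, -174.2]
force: [-3.6, -0.9, 20.5]
opening: 0.0277
gripper_force: 30.0
```

Emit:
apply_moves(targets=[{"travel": [0,0,4],"roll": 0,"jaw": 20},{"travel": [0,0,4],"roll": 0,"jaw": 20}])

```text
clock: 31.65
tool_pos: [0.5332, 0.1705, 0.0889]
orientation: [179.9, 0.1, -174.3]
force: [-0.5, 0.1, 2.9]
opening: 0.0275
gripper_force: 30.0
```

Snapped through; seat it.

Emit:
apply_moves(targets=[{"travel": [0,0,4],"roll": 0,"jaw": 20},{"travel": [0,0,4],"roll": 0,"jaw": 20},{"travel": [0,0,3],"roll": 0,"jaw": 20},{"travel": [0,0,0],"roll": 0,"jaw": 20}])

```text
clock: 32.05
tool_pos: [0.5339, 0.1703, 0.0795]
orientation: [-180.0, 0.2, -174.2]
force: [-4.9, -2.7, 26.0]
opening: 0.028
gripper_force: 30.0
```

Emit:
apply_moves(targets=[{"travel": [0,0,0],"roll": 0,"jaw": 38},{"travel": [0,0,0],"roll": 0,"jaw": 38},{"travel": [0,0,0],"roll": 0,"jaw": 38},{"travel": [0,0,-30],"roll": 0,"jaw": 38},{"travel": [0,0,-40],"roll": 0,"jaw": 38},{"travel": [0,0,-50],"roll": 0,"jaw": 50},{"travel": [0,0,-30],"roll": 0,"jaw": 70},{"travel": [0,0,0],"roll": 0,"jaw": 70}])

```text
clock: 32.85
tool_pos: [0.5346, 0.171, 0.2317]
orientation: [179.8, 0.4, -174.3]
force: [0.3, 0.6, -1.0]
opening: 0.0565
gripper_force: 0.0
```

```bash
python3 - <<'E'
from h import *
st()
y=np.radians(-151.4);plan(np.array([.5085,-.3294,.215])-.0645*np.array([np.cos(y),np.sin(y),0]),-151.4)
E
```

```text
t 32.9 p [0.5346 0.171  0.2317] rpy [ 179.8    0.4 -174.3] F [ 0.3  0.6 -1. ] op 0.0565 g 0.0 j6 -122.0
travel [  16.5 -470.3   15.1] len 471 roll -22.9 rows 10.0
```

Emit:
apply_moves(targets=[{"travel": [1.5,-47,0],"roll": 0,"jaw": 70},{"travel": [1.5,-47,0],"roll": 0,"jaw": 70},{"travel": [1.5,-47,0],"roll": 0,"jaw": 70},{"travel": [1.5,-47,0],"roll": 0,"jaw": 70},{"travel": [1.5,-47,0],"roll": 0,"jaw": 70},{"travel": [1.5,-47,0],"roll": 0,"jaw": 70},{"travel": [1.5,-47,0],"roll": 0,"jaw": 70},{"travel": [1.5,-47,0],"roll": 0,"jaw": 70},{"travel": [2,-47,0],"roll": 0,"jaw": 70},{"travel": [2,-47,10],"roll": 0,"jaw": 70}])

```text
clock: 33.85
tool_pos: [0.5633, -0.3014, 0.2169]
orientation: [-180.0, 0.1, -174.3]
force: [0.7, 1.1, -0.3]
opening: 0.0698
gripper_force: 0.0
```

Emit:
apply_moves(targets=[{"travel": [0,0,0],"roll": -8,"jaw": 70},{"travel": [0,0,0],"roll": -8,"jaw": 70},{"travel": [0,0,0],"roll": -7,"jaw": 70},{"travel": [0,0,0],"roll": 0,"jaw": 70},{"travel": [0,0,0],"roll": 0,"jaw": 70}])

```text
clock: 34.35
tool_pos: [0.5627, -0.2992, 0.2159]
orientation: [180.0, -0.0, -151.5]
force: [-0.1, 0.7, 0.3]
opening: 0.07
gripper_force: 0.0
```

```bash
python3 log.py w12
```

```text
t 34.4 p [ 0.5627 -0.2992  0.2159] rpy [ 180.    -0.  -151.5] F [-0.1  0.7  0.3] op 0.07 g 0.0 j6 -51.0
px [253. 124.] ctr 508.8 -331.1 size 44.4 52.3 long axis deg -61.6 tool yaw 28.4 or -151.6
```

Emit:
apply_moves(targets=[{"travel": [32,-2,0],"roll": 0,"jaw": 70},{"travel": [31,0,40],"roll": 0,"jaw": 70},{"travel": [0,0,40],"roll": 0,"jaw": 70},{"travel": [0,0,36],"roll": 0,"jaw": 60},{"travel": [0,0,20],"roll": 0,"jaw": 60},{"travel": [0,0,10],"roll": 0,"jaw": 60},{"travel": [0,0,0],"roll": 0,"jaw": 60}])

```text
clock: 35.1
tool_pos: [0.5084, -0.3308, 0.07]
orientation: [179.9, -0.1, -151.4]
force: [-0.4, 0.7, 0.8]
opening: 0.0597
gripper_force: 0.0
```

Emit:
apply_moves(targets=[{"travel": [0,0,0],"roll": 0,"jaw": 20},{"travel": [0,0,0],"roll": 0,"jaw": 20},{"travel": [0,0,0],"roll": 0,"jaw": 20},{"travel": [0,0,0],"roll": 0,"jaw": 20},{"travel": [0,0,0],"roll": 0,"jaw": 20}])

```text
clock: 35.6
tool_pos: [0.5093, -0.3312, 0.0718]
orientation: [-180.0, 0.0, -151.3]
force: [-0.0, 0.7, 2.1]
opening: 0.0281
gripper_force: 30.0
```

Emit:
apply_moves(targets=[{"travel": [0,0,-20],"roll": 0,"jaw": 20},{"travel": [0,0,-40],"roll": 0,"jaw": 20},{"travel": [0,0,-40],"roll": 0,"jaw": 20},{"travel": [0,0,-40],"roll": 0,"jaw": 20},{"travel": [0,0,0],"roll": 8,"jaw": 20},{"travel": [0,0,0],"roll": 8,"jaw": 20},{"travel": [0,0,0],"roll": 7,"jaw": 20},{"travel": [0,0,0],"roll": 0,"jaw": 20},{"travel": [0,0,0],"roll": 0,"jaw": 20}])

```text
clock: 36.5
tool_pos: [0.5089, -0.331, 0.2111]
orientation: [180.0, -0.0, -174.1]
force: [-0.3, 0.2, -1.1]
opening: 0.0276
gripper_force: 30.0
```

```bash
python3 - <<'E'
from h import *
st();plan([.5415,.0845,.2],-174.4)
E
```

```text
t 36.5 p [ 0.5089 -0.331   0.2111] rpy [ 180.    -0.  -174.1] F [-0.3  0.2 -1.1] op 0.0276 g 30.0 j6 -69.0
travel [-75.  410.   11.2] len 417 roll 0.3 rows 9.0
```

Emit:
apply_moves(targets=[{"travel": [-8,45,0],"roll": 0,"jaw": 20},{"travel": [-8,45,0],"roll": 0,"jaw": 20},{"travel": [-8,45,0],"roll": 0,"jaw": 20},{"travel": [-8,45,0],"roll": 0,"jaw": 20},{"travel": [-8,46,0],"roll": 0,"jaw": 20},{"travel": [-8,46,0],"roll": 0,"jaw": 20},{"travel": [-9,46,0],"roll": 0,"jaw": 20},{"travel": [-9,46,0],"roll": 0,"jaw": 20},{"travel": [-9,46,10],"roll": 0.3,"jaw": 20},{"travel": [0,0,0],"roll": 0,"jaw": 20}])

```text
clock: 37.5
tool_pos: [0.5433, 0.0888, 0.2001]
orientation: [180.0, -0.0, -174.2]
force: [1.2, 0.1, -1.1]
opening: 0.0279
gripper_force: 30.0
```

Emit:
apply_moves(targets=[{"travel": [0,0,30],"roll": 0,"jaw": 20},{"travel": [0,0,30],"roll": 0,"jaw": 20},{"travel": [0,0,0],"roll": 0,"jaw": 20},{"travel": [0,0,0],"roll": 0,"jaw": 20}])

```text
clock: 37.9
tool_pos: [0.5433, 0.0839, 0.1415]
orientation: [-179.9, -0.1, -174.5]
force: [-0.1, 0.2, -0.3]
opening: 0.028
gripper_force: 30.0
```

```bash
python3 - <<'E'
from h import *
st();plan([.5415,.0845,.112],-174.4)
E
```

```text
t 37.9 p [0.5433 0.0839 0.1415] rpy [-1.799e+02 -1.000e-01 -1.745e+02] F [-0.1  0.2 -0.3] op 0.028 g 30.0 j6 -114.0
travel [ 1.7  0.8 29.5] len 30 roll -0.1 rows 1.0
```

Emit:
apply_moves(targets=[{"travel": [1,1,20],"roll": 0,"jaw": 20},{"travel": [0,0,10],"roll": 0,"jaw": 20},{"travel": [0,0,4],"roll": 0,"jaw": 20},{"travel": [0,0,4],"roll": 0,"jaw": 20},{"travel": [0,0,4],"roll": 0,"jaw": 20},{"travel": [0,0,4],"roll": 0,"jaw": 20}])

```text
clock: 38.5
tool_pos: [0.5437, 0.0854, 0.0979]
orientation: [-180.0, 0.2, -174.5]
force: [-4.1, -0.2, 19.4]
opening: 0.0278
gripper_force: 30.0
```

Emit:
apply_moves(targets=[{"travel": [0,0,4],"roll": 0,"jaw": 20},{"travel": [0,0,4],"roll": 0,"jaw": 20},{"travel": [0,0,4],"roll": 0,"jaw": 20}])

```text
clock: 38.8
tool_pos: [0.5421, 0.0852, 0.0836]
orientation: [180.0, 0.0, -174.6]
force: [-0.6, -0.0, -2.9]
opening: 0.0276
gripper_force: 30.0
```

Emit:
apply_moves(targets=[{"travel": [0,0,4],"roll": 0,"jaw": 20},{"travel": [0,0,3],"roll": 0,"jaw": 20},{"travel": [0,0,1],"roll": 0,"jaw": 20},{"travel": [0,0,0],"roll": 0,"jaw": 20}])

```text
clock: 39.2
tool_pos: [0.5445, 0.0855, 0.0791]
orientation: [-180.0, 0.3, -174.5]
force: [-6.8, -2.7, 30.7]
opening: 0.0278
gripper_force: 30.0
```

Emit:
apply_moves(targets=[{"travel": [0,0,0],"roll": 0,"jaw": 38},{"travel": [0,0,0],"roll": 0,"jaw": 38},{"travel": [0,0,0],"roll": 0,"jaw": 38},{"travel": [0,0,-30],"roll": 0,"jaw": 38},{"travel": [0,0,-40],"roll": 0,"jaw": 38},{"travel": [0,0,-50],"roll": 0,"jaw": 30},{"travel": [0,0,-50],"roll": 0,"jaw": 10},{"travel": [0,0,-40],"roll": 0,"jaw": 0},{"travel": [0,0,0],"roll": 0,"jaw": 0}])

```text
clock: 40.1
tool_pos: [0.5451, 0.0859, 0.2922]
orientation: [179.9, 0.6, -174.6]
force: [-0.2, 0.8, -1.5]
opening: 0.0114
gripper_force: 0.0
```

Emit:
apply_moves(targets=[{"travel": [-15,30,0],"roll": 0,"jaw": 0},{"travel": [-15,30,0],"roll": 0,"jaw": 0},{"travel": [-15,30,0],"roll": 0,"jaw": 0},{"travel": [0,0,0],"roll": 0,"jaw": 0},{"travel": [0,0,0],"roll": 0,"jaw": 0},{"travel": [0,0,0],"roll": 0,"jaw": 0}])

```text
clock: 40.7
tool_pos: [0.5783, 0.1786, 0.2851]
orientation: [-180.0, -0.0, -174.6]
force: [0.2, -0.9, -0.5]
opening: 0.0004
gripper_force: 0.0
```

```bash
python3 - <<'E'
from h import *
o=st();a=ctrl.snapshot('wrist');save('w13',a);b=ctrl.snapshot('side')
f=lambda i,k:cv2.resize(np.ascontiguousarray(i[:,:,::-1]),None,fx=k,fy=k,interpolation=cv2.INTER_CUBIC)
cv2.imwrite('pics/c13.png',np.hstack([f(a[70:250,130:390],2),f(b[100:280,180:300],2)]))
for P in ([.532,.17,.1],):print(proj('wrist',P,o))
plan([.66,.18,.29])
E
```

```text
t 40.7 p [0.5783 0.1786 0.2851] rpy [-180.    -0.  -174.6] F [ 0.2 -0.9 -0.5] op 0.0004 g 0.0 j6 -120.0
(np.float64(251.85418232895427), np.float64(138.73528123994586))
travel [-81.5  -5.9  -4.5] len 82 roll None rows 2.0
```

View pics/c13.png

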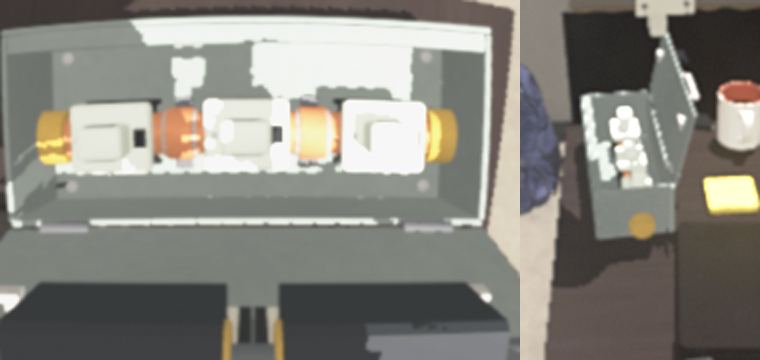

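All three loggers sit level on the pipe (crop centres (112,137), (245,135), (383,137)). Next, swing round behind the panel to shut it.

Emit:
apply_moves(targets=[{"travel": [-34,-1,0],"roll": 0,"jaw": 0},{"travel": [-34,-1,0],"roll": 0,"jaw": 0},{"travel": [-34,-1,0],"roll": 0,"jaw": 0},{"travel": [0,0,40],"roll": 0,"jaw": 0},{"travel": [0,0,40],"roll": 0,"jaw": 0},{"travel": [0,0,28],"roll": 0,"jaw": 0},{"travel": [0,0,0],"roll": 0,"jaw": 0}])

```text
clock: 41.5
tool_pos: [0.6779, 0.1838, 0.1725]
orientation: [-179.9, -0.4, -174.7]
force: [-0.7, -0.2, 0.1]
opening: 0.0005
gripper_force: 0.0
```

Emit:
apply_moves(targets=[{"travel": [10,0,0],"roll": 0,"jaw": 0},{"travel": [10,0,0],"roll": 0,"jaw": 0},{"travel": [10,0,0],"roll": 0,"jaw": 0},{"travel": [10,0,0],"roll": 0,"jaw": 0}])

```text
clock: 41.9
tool_pos: [0.6426, 0.1825, 0.1809]
orientation: [179.9, 0.5, -174.6]
force: [13.7, -2.2, 10.4]
opening: 0.0002
gripper_force: 6.4
```

Emit:
apply_moves(targets=[{"travel": [10,0,0],"roll": 0,"jaw": 0},{"travel": [10,0,0],"roll": 0,"jaw": 0},{"travel": [10,0,0],"roll": 0,"jaw": 0},{"travel": [10,0,0],"roll": 0,"jaw": 0}])

```text
clock: 42.3
tool_pos: [0.6023, 0.1791, 0.1807]
orientation: [179.9, 0.4, -174.6]
force: [3.4, 1.1, 3.1]
opening: 0.0004
gripper_force: 2.2
```

Emit:
apply_moves(targets=[{"travel": [10,0,0],"roll": 0,"jaw": 0},{"travel": [10,0,0],"roll": 0,"jaw": 0},{"travel": [10,0,0],"roll": 0,"jaw": 0}])

```text
clock: 42.6
tool_pos: [0.5696, 0.1754, 0.1771]
orientation: [180.0, -0.0, -174.6]
force: [4.0, 0.5, -3.8]
opening: 0.0004
gripper_force: 2.0
```

Emit:
apply_moves(targets=[{"travel": [10,0,0],"roll": 0,"jaw": 0},{"travel": [10,0,0],"roll": 0,"jaw": 0},{"travel": [10,0,0],"roll": 0,"jaw": 0},{"travel": [0,0,0],"roll": 0,"jaw": 0}])

```text
clock: 43.0
tool_pos: [0.5388, 0.1718, 0.1768]
orientation: [-180.0, -0.1, -174.6]
force: [0.3, -0.0, -0.2]
opening: 0.0005
gripper_force: 0.0
```

```bash
python3 - <<'E'
from h import *
o=st();a=ctrl.snapshot('scene');b=ctrl.snapshot('side')
f=lambda i:cv2.resize(i[:,:,::-1],None,fx=2.4,fy=2.4,interpolation=cv2.INTER_CUBIC)
cv2.imwrite('pics/s4.png',np.hstack([f(a[170:350,180:340]),f(b[110:290,170:330])]))
E
```

```text
t 43.0 p [0.5388 0.1718 0.1768] rpy [-1.800e+02 -1.000e-01 -1.746e+02] F [ 0.3 -0.  -0.2] op 0.0005 g 0.0 j6 -122.0
```

View pics/s4.png

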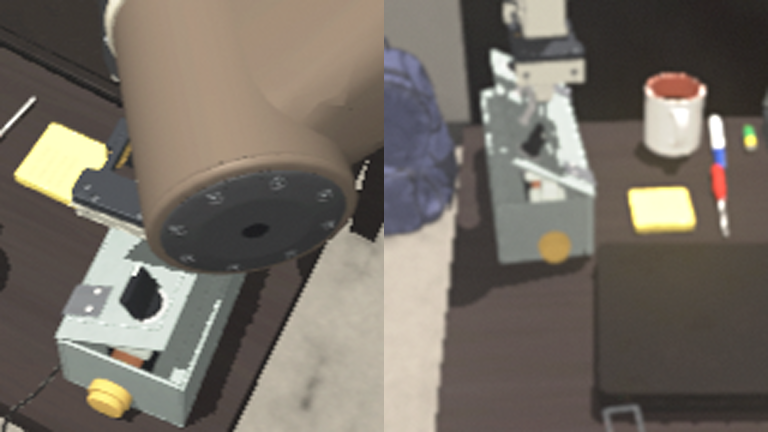

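Panel is about 30° open. Next, press on the bar from above, following its arc.

Emit:
apply_moves(targets=[{"travel": [-5,0,-20],"roll": 0,"jaw": 0},{"travel": [0,0,-20],"roll": 0,"jaw": 0},{"travel": [12,0,0],"roll": 0,"jaw": 0},{"travel": [12,0,0],"roll": 0,"jaw": 0},{"travel": [0,0,0],"roll": 0,"jaw": 0},{"travel": [0,0,10],"roll": 0,"jaw": 0},{"travel": [0,0,10],"roll": 0,"jaw": 0},{"travel": [2,0,5],"roll": 0,"jaw": 0}])

```text
clock: 43.9
tool_pos: [0.5194, 0.1701, 0.1901]
orientation: [-179.9, -0.1, -174.7]
force: [1.4, -0.3, 0.0]
opening: 0.0001
gripper_force: 0.6
```

Emit:
apply_moves(targets=[{"travel": [4,0,5],"roll": 0,"jaw": 0},{"travel": [4,0,5],"roll": 0,"jaw": 0},{"travel": [3,0,4],"roll": 0,"jaw": 0},{"travel": [3,0,4],"roll": 0,"jaw": 0},{"travel": [0,0,0],"roll": 0,"jaw": 0}])

```text
clock: 44.4
tool_pos: [0.5052, 0.1689, 0.1733]
orientation: [-180.0, -0.1, -174.6]
force: [0.2, 0.3, 0.2]
opening: 0.0002
gripper_force: 0.0
```

Emit:
apply_moves(targets=[{"travel": [3,0,4],"roll": 0,"jaw": 0},{"travel": [2,0,4],"roll": 0,"jaw": 0},{"travel": [2,0,3],"roll": 0,"jaw": 0}])

```text
clock: 44.7
tool_pos: [0.4988, 0.1685, 0.1627]
orientation: [-180.0, -0.0, -174.6]
force: [-0.9, -0.9, 2.0]
opening: 0.0007
gripper_force: 0.9
```

Emit:
apply_moves(targets=[{"travel": [2,0,3],"roll": 0,"jaw": 0},{"travel": [2,0,3],"roll": 0,"jaw": 0},{"travel": [1,0,3],"roll": 0,"jaw": 0},{"travel": [0,0,2],"roll": 0,"jaw": 0}])

```text
clock: 45.1
tool_pos: [0.4937, 0.168, 0.1518]
orientation: [-180.0, -0.0, -174.6]
force: [-1.2, -0.7, 1.2]
opening: 0.0007
gripper_force: 0.8
```

Emit:
apply_moves(targets=[{"travel": [0,0,2],"roll": 0,"jaw": 0},{"travel": [0,0,2],"roll": 0,"jaw": 0},{"travel": [0,0,1],"roll": 0,"jaw": 0},{"travel": [0,0,0],"roll": 0,"jaw": 0}])

```text
clock: 45.5
tool_pos: [0.4942, 0.1681, 0.1483]
orientation: [-180.0, 0.0, -174.6]
force: [-5.8, -1.5, 12.1]
opening: 0.0003
gripper_force: 6.3
```

Emit:
apply_moves(targets=[{"travel": [0,0,1],"roll": 0,"jaw": 0},{"travel": [0,0,0],"roll": 0,"jaw": 0},{"travel": [0,0,-25],"roll": 0,"jaw": 0},{"travel": [0,0,-30],"roll": 0,"jaw": 20},{"travel": [0,0,0],"roll": -8.5,"jaw": 45},{"travel": [0,0,0],"roll": -8.5,"jaw": 45},{"travel": [0,0,0],"roll": -8.5,"jaw": 45},{"travel": [0,0,0],"roll": -8.5,"jaw": 45},{"travel": [0,0,0],"roll": -8.5,"jaw": 45},{"travel": [0,0,0],"roll": -8.5,"jaw": 45}])

```text
clock: 46.5
tool_pos: [0.4943, 0.1681, 0.201]
orientation: [-180.0, 0.0, -123.3]
force: [0.8, 0.3, 0.6]
opening: 0.0441
gripper_force: 0.0
```

Emit:
apply_moves(targets=[{"travel": [0,0,0],"roll": -8.5,"jaw": 45},{"travel": [0,0,0],"roll": -8.5,"jaw": 45},{"travel": [0,0,0],"roll": -8.5,"jaw": 45},{"travel": [0,0,0],"roll": -8.5,"jaw": 45},{"travel": [0,0,0],"roll": -5.5,"jaw": 45},{"travel": [0,0,0],"roll": 0,"jaw": 45}])

```text
clock: 47.1
tool_pos: [0.4943, 0.1682, 0.2011]
orientation: [-180.0, 0.0, -84.1]
force: [0.8, -0.1, 1.0]
opening: 0.0448
gripper_force: 0.0
```

```bash
python3 - <<'E'
from h import *
st();plan([.4835,.270,.2],-84.2)
E
```

```text
t 47.1 p [0.4943 0.1682 0.2011] rpy [-180.     0.   -84.1] F [ 0.8 -0.1  1. ] op 0.0448 g 0.0 j6 -34.0
travel [-102.4    0.2    1.1] len 102 roll 0.1 rows 3.0
```

Emit:
apply_moves(targets=[{"travel": [-34,0,0],"roll": 0,"jaw": 45},{"travel": [-34,0,0],"roll": 0,"jaw": 45},{"travel": [-34,0,0],"roll": 0,"jaw": 45},{"travel": [0,0,30],"roll": 0,"jaw": 45},{"travel": [0,0,20],"roll": 0,"jaw": 45},{"travel": [0,0,14],"roll": 0,"jaw": 45},{"travel": [0,0,7],"roll": 0,"jaw": 45},{"travel": [0,0,0],"roll": 0,"jaw": 45}])

```text
clock: 47.9
tool_pos: [0.4834, 0.2692, 0.1293]
orientation: [179.9, -0.1, -84.2]
force: [0.6, 0.1, 0.2]
opening: 0.0449
gripper_force: 0.0
```

Emit:
apply_moves(targets=[{"travel": [0,0,0],"roll": 0,"jaw": 4},{"travel": [0,0,0],"roll": 0,"jaw": 4},{"travel": [0,0,0],"roll": 0,"jaw": 4},{"travel": [0,0,0],"roll": 0,"jaw": 4},{"travel": [0,0,0],"roll": 0,"jaw": 4}])

```text
clock: 48.4
tool_pos: [0.4838, 0.2696, 0.1305]
orientation: [-180.0, 0.0, -84.1]
force: [1.1, -0.7, -0.8]
opening: 0.0104
gripper_force: 1.5
```

Emit:
apply_moves(targets=[{"travel": [0,0,0],"roll": 8,"jaw": 4},{"travel": [0,0,0],"roll": 8,"jaw": 4},{"travel": [0,0,0],"roll": 8,"jaw": 4},{"travel": [0,0,0],"roll": 8,"jaw": 4},{"travel": [0,0,0],"roll": 8,"jaw": 4},{"travel": [0,0,0],"roll": 8,"jaw": 4}])

```text
clock: 49.0
tool_pos: [0.4834, 0.2699, 0.1305]
orientation: [180.0, 0.0, -132.5]
force: [-3.6, 2.7, 4.1]
opening: 0.0098
gripper_force: 30.0
```

Emit:
apply_moves(targets=[{"travel": [0,0,0],"roll": 8,"jaw": 4},{"travel": [0,0,0],"roll": 8,"jaw": 4},{"travel": [0,0,0],"roll": 8,"jaw": 4},{"travel": [0,0,0],"roll": 8,"jaw": 4},{"travel": [0,0,0],"roll": 8,"jaw": 4},{"travel": [0,0,0],"roll": 2.3,"jaw": 4},{"travel": [0,0,0],"roll": 0,"jaw": 4}])

```text
clock: 49.7
tool_pos: [0.4831, 0.2705, 0.1305]
orientation: [179.9, -0.0, -174.5]
force: [-5.7, 4.4, 3.3]
opening: 0.0096
gripper_force: 30.0
```

Emit:
apply_moves(targets=[{"travel": [0,0,0],"roll": 0,"jaw": 45},{"travel": [0,0,0],"roll": 0,"jaw": 45},{"travel": [0,0,-25],"roll": 0,"jaw": 45},{"travel": [0,0,-45],"roll": 0,"jaw": 45},{"travel": [0,0,0],"roll": -8.5,"jaw": 45},{"travel": [0,0,0],"roll": -8.5,"jaw": 45},{"travel": [0,0,0],"roll": -8.5,"jaw": 45},{"travel": [0,0,0],"roll": -8.5,"jaw": 45},{"travel": [0,0,0],"roll": -8.5,"jaw": 45},{"travel": [0,0,0],"roll": -8.5,"jaw": 45}])

```text
clock: 50.7
tool_pos: [0.4837, 0.2693, 0.2001]
orientation: [-180.0, -0.0, -123.1]
force: [-0.4, -0.1, 0.5]
opening: 0.0448
gripper_force: 0.0
```

Emit:
apply_moves(targets=[{"travel": [0,0,0],"roll": -8.5,"jaw": 45},{"travel": [0,0,0],"roll": -8.5,"jaw": 45},{"travel": [0,0,0],"roll": -8.5,"jaw": 45},{"travel": [0,0,0],"roll": -8.5,"jaw": 45},{"travel": [0,0,0],"roll": -5.5,"jaw": 45},{"travel": [0,0,0],"roll": 0,"jaw": 45}])

```text
clock: 51.3
tool_pos: [0.4837, 0.2693, 0.2001]
orientation: [180.0, -0.0, -83.9]
force: [0.2, -0.4, -0.4]
opening: 0.0452
gripper_force: 0.0
```

```bash
python3 - <<'E'
from h import *
st();plan([.504,.0605,.2],-84.2)
E
```

```text
t 51.3 p [0.4837 0.2693 0.2001] rpy [180.   -0.  -83.9] F [ 0.2 -0.4 -0.4] op 0.0452 g 0.0 j6 -43.0
travel [2.098e+02 2.200e+00 2.000e-01] len 210 roll 0.3 rows 5.0
```

Emit:
apply_moves(targets=[{"travel": [42,0.5,0],"roll": 0,"jaw": 45},{"travel": [42,0.5,0],"roll": 0,"jaw": 45},{"travel": [42,0.5,0],"roll": 0,"jaw": 45},{"travel": [42,0.5,0],"roll": 0,"jaw": 45},{"travel": [42,0,0],"roll": 0.3,"jaw": 45},{"travel": [0,0,0],"roll": 0,"jaw": 45},{"travel": [0,0,0],"roll": 0,"jaw": 45}])

```text
clock: 52.0
tool_pos: [0.504, 0.0595, 0.2003]
orientation: [-180.0, 0.0, -84.5]
force: [0.7, 0.3, 0.4]
opening: 0.0449
gripper_force: 0.0
```

```bash
python3 - <<'E'
from h import *
st();plan([.504,.0605,.1295],-84.2)
E
```

```text
t 52.0 p [0.504  0.0595 0.2003] rpy [-180.     0.   -84.5] F [0.7 0.3 0.4] op 0.0449 g 0.0 j6 -23.0
travel [-1.  -0.1 70.8] len 71 roll -0.3 rows 2.0
```

Emit:
apply_moves(targets=[{"travel": [-1,0,30],"roll": 0,"jaw": 45},{"travel": [0,0,20],"roll": 0,"jaw": 45},{"travel": [0,0,14],"roll": 0,"jaw": 45},{"travel": [0,0,7],"roll": 0,"jaw": 45},{"travel": [0,0,0],"roll": 0,"jaw": 4},{"travel": [0,0,0],"roll": 0,"jaw": 4},{"travel": [0,0,0],"roll": 0,"jaw": 4},{"travel": [0,0,0],"roll": 0,"jaw": 4},{"travel": [0,0,0],"roll": 0,"jaw": 4}])

```text
clock: 52.9
tool_pos: [0.504, 0.0616, 0.1297]
orientation: [-180.0, 0.0, -84.2]
force: [-0.1, -0.1, -0.2]
opening: 0.0108
gripper_force: 0.2
```

Emit:
apply_moves(targets=[{"travel": [0,0,0],"roll": 8,"jaw": 4},{"travel": [0,0,0],"roll": 8,"jaw": 4},{"travel": [0,0,0],"roll": 8,"jaw": 4},{"travel": [0,0,0],"roll": 8,"jaw": 4},{"travel": [0,0,0],"roll": 8,"jaw": 4},{"travel": [0,0,0],"roll": 8,"jaw": 4}])

```text
clock: 53.5
tool_pos: [0.5043, 0.0617, 0.1297]
orientation: [-180.0, 0.1, -132.6]
force: [0.8, 0.9, 0.8]
opening: 0.0098
gripper_force: 30.0
```

Emit:
apply_moves(targets=[{"travel": [0,0,0],"roll": 8,"jaw": 4},{"travel": [0,0,0],"roll": 8,"jaw": 4},{"travel": [0,0,0],"roll": 8,"jaw": 4},{"travel": [0,0,0],"roll": 8,"jaw": 4},{"travel": [0,0,0],"roll": 8,"jaw": 4},{"travel": [0,0,0],"roll": 2,"jaw": 4},{"travel": [0,0,0],"roll": 0,"jaw": 4}])

```text
clock: 54.2
tool_pos: [0.5043, 0.0617, 0.1297]
orientation: [180.0, 0.1, -174.3]
force: [0.4, 1.1, 1.7]
opening: 0.0098
gripper_force: 30.0
```

Emit:
apply_moves(targets=[{"travel": [0,0,0],"roll": 0,"jaw": 45},{"travel": [0,0,0],"roll": 0,"jaw": 45},{"travel": [0,0,-25],"roll": 0,"jaw": 45},{"travel": [0,0,-45],"roll": 0,"jaw": 45},{"travel": [0,0,-50],"roll": 0,"jaw": 45},{"travel": [0,-40,-50],"roll": 0,"jaw": 45},{"travel": [0,-49,0],"roll": 0,"jaw": 45},{"travel": [0,-49,0],"roll": 0,"jaw": 45},{"travel": [0,-49,0],"roll": 0,"jaw": 45},{"travel": [0,0,0],"roll": 0,"jaw": 45}])

```text
clock: 55.2
tool_pos: [0.5212, -0.1204, 0.2879]
orientation: [-180.0, -0.1, -174.5]
force: [0.0, 0.9, -0.6]
opening: 0.045
gripper_force: 0.0
```

```bash
python3 - <<'E'
from h import *
o=st();a=ctrl.snapshot('scene');b=ctrl.snapshot('side')
f=lambda i:cv2.resize(i[:,:,::-1],None,fx=2.4,fy=2.4,interpolation=cv2.INTER_CUBIC)
cv2.imwrite('pics/s5.png',np.hstack([f(a[190:350,180:340]),f(b[110:270,170:330])]))
E
```

```text
t 55.2 p [ 0.5212 -0.1204  0.2879] rpy [-1.800e+02 -1.000e-01 -1.745e+02] F [ 0.   0.9 -0.6] op 0.045 g 0.0 j6 -93.0
```

View pics/s5.png

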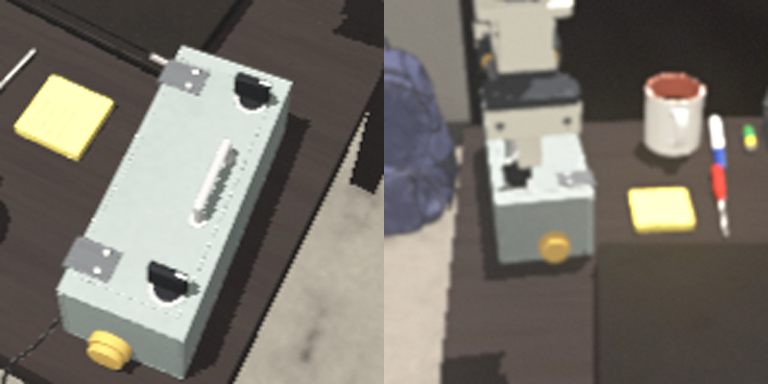

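The panel lies flat on the rim and both wings (crop (253,90) and (168,280)) point across the box, i.e. locked. The notes, driver and mug look where they were at the start. Handing in.

```bash
python3 -c "
from plant import ctrl
print(ctrl.close_job())"
```

```text
the job is handed in; nothing more can be done
None
```

Job handed in: all three loggers pressed home on their own pipe runs, panel shut gently, both fasteners locked; the hand-in returned no verdict.

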